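# Put the tartlets away under the slate

## Task

Put the tartlets away for the night in the cupboard under the slate: stand every tartlet flat and right way up in the sheet pan, put the lid on the pan so that it sits down all round, open the cupboard's sliding door and slide the covered pan right inside, then slide the door fully shut. Leave the empty pastry ring, the bowl, the jar and the honey dipper where they are on the slate.

Things in the scene. Friction and masses are not known exactly. Their poses are not given: they have to be found in the camera images.
- cupboard: Fixed low white cupboard, 654 wide (y), 197 deep (x), under a dark slate slab 670 x 210, 22 thick, its top 106 above the counter; slate upstand 16 high along the slab's rear, from x = 198. Origin: middle of the front edge, on the counter; x into the cupboard, y to the left, z up. Slab and walls end in front at x = 0. The right half (y < 0) is closed by a fixed leaf.
- bay (a point): Middle of the left compartment's mouth, on the counter; axes as the cupboard's. The compartment is 306 wide, 84 high below the slab and 185 deep, open only at the front; its floor is the counter itself, level, no sill.
- door (a joint): Sliding door of the left compartment, in m: white leaf 316 wide, 12 thick, 4 to 88 above the counter, running from 3 to 15 in front of the cupboard's x = 0. 0 = fully shut; it opens to the right (cupboard's -y), over the fixed leaf; 0.320 = fully open. It stays where it is left; friction about 1.5 N.
- door_grip (a point): Middle of the door's handle: an upright round steel bar 14 in diameter, 46 to 88 above the counter, at mid-width of the leaf, its axis 30 in front of the leaf's face (45 in front of the cupboard's x = 0). It moves with the door; the point is 67 above the counter.
- pan: Loose aluminium sheet pan, about 0.4 kg, on the counter before the cupboard, its long side along it: 170 (x) by 220 (y) over the rolled rim, 42 high; rim 9 wide; floor 4 thick; inside 152 by 202. With its end handles it is 276 long (y). Origin: centre of the underside, z up. Half a turn makes no difference.
- pan_loop (a point): Middle of the loop handle at the pan's +y end (124 from the pan's origin); its twin is at the -y end. Flat loop 56 wide (x), standing out 28 (y) from the rim, 30 to 40 above the pan's underside; it can be gripped across its width.
- lid: Loose aluminium lid of the pan, about 0.22 kg, right way up on the counter: plate 170 (x) by 220 (y), 4 thick, and under it a panel 142 by 192, 8 deep, that drops into the pan with 5 to spare on each side. Origin: centre of the panel's underside, z up; with the lid on, it lies 34 above the pan's origin. Half a turn makes no difference.
- lid_grip (a point): Centre of the lid's black bar handle, 29 above the lid's origin: bar along the lid's y, 96 long, 16 wide, 10 high (24 to 34 above the lid's origin; the plate's top is at 12), on two posts 80 apart.
- tartlet1: Tartlet in its steel pastry ring: a solid disc 60 in diameter, 24 high, 0.09 kg, steel side, pastry lattice over dark jam on top, standing on the slate. Origin: centre of the underside, z up out of the lattice. Two to four tartlets are present, all alike.
- tartlet2: Tartlet in its steel pastry ring: a solid disc 60 in diameter, 24 high, 0.09 kg, steel side, pastry lattice over dark jam on top, standing on the slate. Origin: centre of the underside, z up out of the lattice. Two to four tartlets are present, all alike.
- tartlet3: Tartlet in its steel pastry ring: a solid disc 60 in diameter, 24 high, 0.09 kg, steel side, pastry lattice over dark jam on top, standing on the slate. Origin: centre of the underside, z up out of the lattice. Two to four tartlets are present, all alike.
- tartlet4: Tartlet in its steel pastry ring: a solid disc 60 in diameter, 24 high, 0.09 kg, steel side, pastry lattice over dark jam on top, standing on the slate. Origin: centre of the underside, z up out of the lattice. Two to four tartlets are present, all alike.
- empty_ring: Bystander: empty tall steel pastry ring, 60 in diameter, 45 high, open right through, standing among the tartlets on the slate. Origin: centre of the underside.
- bowl: Bystander: pink plastic bowl, 104 in diameter, 50 high, on the slate. Origin: centre of the underside.
- jar: Bystander: closed glass jar with a steel cap, 68 in diameter, 80 high, on the slate. Origin: centre of the underside.
- dipper: Bystander: wooden honey dipper, about 152 long, 26 thick at its grooved head, lying on the slate roughly along the cupboard's x. Origin: on its underside, near mid-length.

How it is judged:
By the outcome, as a careful person would: the job done as asked, in the order asked, and still so for the second after the job is handed in, with the robot touching nothing.
Of tartlet1, tartlet2, tartlet3, tartlet4 only 2 to 4 are there at a start; the rules pass over those that are not, and their reading is None.
At some moment in a run one of tartlet1, tartlet2, tartlet3, tartlet4, lid may be knocked a few centimetres aside while the robot is not near it.
It also fails if it takes over 210 s, if anything falls off the work surface, if the arm or the gripper's body presses on something with over 40 N, if the wrist force passes 120 N, or if a joint passes its speed limit or range.

## Robot

A 6-joint arm with a two-finger parallel gripper is mounted at the origin on the work surface. World frame = base frame: x ahead of the robot, y to its left, z up, the work surface at z = 0. Lengths are in m, angles in rad, forces in N, time in s.
With the tool pointing down it reaches from about 0.275 to 0.825 m from the base axis. Payload 4.9 kg.
Tool frame: the origin (TCP) lies at the very end of the fingers, on their centre line; the grasp point (between the pads) lies 19 mm behind it; z points along the fingers, y is the line along which they close (so a half turn about z gives the same grasp; the last joint's range is limited). The gripper opens to 85 mm and grips with 20 to 120 N. Pads are 22 mm wide; open, the fingers measure 114 mm over their backs; the gripper's body (76 mm by 85 mm) begins 54 mm behind the grasp point. The pads swing forward as they close: fully open they stand 13 mm farther back than shut.
Start: joints at [-1.329, 0.326, -0.193, 1.052, 0, 1.437], TCP at [0.202, -0.512, 0.231] pointing down, gripper open.
Joint ranges: [-2.65, 2.65], [-0.97, 1.79], [-1.3, 1.35], [-1.93, 2.1], [-1.47, 1.37], [-3.14, 3.14]. Speed limits (rad/s): [2.57, 2.57, 3.14, 3.14, 3.14, 3.14].

## Interface

Orientations are given as a unit quaternion [x, y, z, w].
In Python, from plant import telemetry, cams, sign_off gives the robot as it stands. The module is installed in compiled form; this text tells all that it offers.
- The arm moves only by the tool send_rows, never from a script. Its arguments are lists of equal length, an entry for each row: "gripper": the opening, from 0 (shut) to 1 (fully open); "translation": the shift along the tool's x, y, z in units of 1 m (1.0 is 1 m), a list of three; "rotation": the turn, a rotation vector about the tool's x, y, z in units of 60 degrees (1.0 is 60 degrees), a list of three. A call has 1 to 10 rows; each row is the pose to reach, as a shift and turn from the pose commanded when the call began, along the tool's axes at that moment; what a row does not reach only later rows make up. A row lasts 1/12 s, in which the tool goes at most 41.7 mm and 7.16 degrees, less where a joint would pass 70% of its speed; a pose out of reach is approached as far as the arm can. A call with a number of a shift or a turn outside -1 to 1 is refused whole. A call with a gripper value outside its range is refused whole. The fingers move at their own pace and stop on an object; "force" is the grip in N (left out, the last holds). Time passes only in rows, so rows that repeat a pose let the fingers close. It gives the time, the measured TCP pose, the force, the opening and the grip force at its end, in the units of the state.
- telemetry.get_obs(): the state, without advancing time (a new reading comes with each control period).
- cams.snapshot(name): name is "side" or "top"; returns a dict with "color" (400x640x3 uint8, red, green, blue), "z_map" (400x640 float32, m along the optical axis (not along the pixel's ray), 0 where there is no reading), "fx", "fy", "cx", "cy" (pixels), "D" ([k1, k2, p1, p2, k3] as OpenCV has them; the pictures are not rectified), "extrinsics" (4x4, takes a point from world to camera coordinates). Camera axes: x right, y down, z forward; pixel columns grow to the right and rows downward; lengths in m; the calibration is good to about 2 mm. A picture is of the moment at which its call begins.
- sign_off(): hands the job in; it is judged then, once.
The state is a dict: "clock": time; "q": joint angles; "joint_velocities": joint speeds; "effort": joint torques, N m; "eef_pos": TCP position; "tcp_rot": TCP orientation; "force": force on the tool from outside, world axes, zero at the start; "torque": the same for the moment, N m; "width": finger opening in m; "grip_force": force on a finger pad.
Only numpy, scipy, OpenCV 4.12 (cv2) and the standard library are available. Lean on these libraries where they do the work, as an engineer would, in place of code of your own. Each camera call takes 0.05 s, during which the arm holds its last target. There are 200 camera calls.

## Working session

There is one attempt and no reset: what is moved stays moved. The work goes in short steps, Python scripts to look and compute and a tool call to move; the robot and the scene stay as the last step left them, time stands still between calls to the robot, and variables do not carry over. Pictures are saved under pics/ and viewed, at most 14 in all, crops included, and the job is handed in when it is done.

Besides the shell and the picture viewer there is one more tool, called after ">>>" as name(argument=value, ...) on one line, values as JSON. send_rows: Moves the arm, as the interface text tells. Its arguments: {"type":"object","properties":{"gripper":{"type":"array"},"translation":{"type":"array"},"rotation":{"type":"array"},"force":{"type":"number"}},"required":["gripper","translation","rotation"]}

```bash
mkdir -p pics; cat > h.py <<'E'
import numpy as np, cv2
from plant import telemetry, cams, sign_off
from scipy.spatial.transform import Rotation as R
def snap(n):
    s=cams.snapshot(n); s['K']=np.array([[s['fx'],0,s['cx']],[0,s['fy'],s['cy']],[0,0,1.]]); s['Dd']=np.array(s['D'],float); s['E']=np.array(s['extrinsics']); return s
def save(s,f,crop=None,k=1):
    im=s['color'][:,:,::-1]
    if crop: x0,y0,x1,y1=crop; im=im[y0:y1,x0:x1]
    cv2.imwrite('pics/'+f,cv2.resize(im,None,fx=k,fy=k,interpolation=cv2.INTER_CUBIC))
def ray(s,u,v):
    p=cv2.undistortPoints(np.array([[[u,v]]],float),s['K'],s['Dd'])[0,0]; 
    Rm,t=s['E'][:3,:3],s['E'][:3,3]; return -Rm.T@t, Rm.T@np.array([p[0],p[1],1])
def at_z(s,u,v,z):
    o,d=ray(s,u,v); return o+d*(z-o[2])/d[2]
def cloud(s):
    h,w=s['z_map'].shape; uu,vv=np.meshgrid(np.arange(w),np.arange(h))
    p=cv2.undistortPoints(np.stack([uu,vv],-1).reshape(-1,1,2).astype(float),s['K'],s['Dd']).reshape(h,w,2)
    z=s['z_map'][...,None]; c=np.concatenate([p*z,z],-1); Rm,t=s['E'][:3,:3],s['E'][:3,3]
    P=(c-t)@Rm; P[s['z_map']==0]=np.nan; return P
def proj(s,P):
    r=cv2.projectPoints(np.array(P,float).reshape(-1,1,3),cv2.Rodrigues(s['E'][:3,:3])[0],s['E'][:3,3],s['K'],s['Dd'])[0]; return r.reshape(-1,2)
E
python3 - <<'E'
from h import *
np.set_printoptions(precision=4,suppress=True)
for n in('top','side'):
    s=snap(n); save(s,n+'0.png',k=1.25); o=-s['E'][:3,:3].T@s['E'][:3,3]; print(n,o,s['E'][:3,:3],s['fx'],s['D'])
    np.save(n+'_cloud.npy',cloud(s))
print(telemetry.get_obs())
E
```

```text
top [ 0.5141 -0.0078  0.9373] [[ 0.0159 -0.9999  0.0023]
 [-0.9982 -0.016  -0.0575]
 [ 0.0575 -0.0014 -0.9983]] 435.6031604851319 [-0.0546  0.      0.      0.      0.    ]
side [0.1016 0.6558 0.8648] [[-0.8402 -0.5419 -0.0206]
 [-0.3658  0.5943 -0.7163]
 [ 0.4004 -0.5942 -0.6975]] 492.8935941441629 [-0.0921  0.      0.      0.      0.    ]
{'clock': 0.1, 'q': array([-1.3292,  0.3269, -0.1934,  1.052 ,  0.    ,  1.4366]), 'joint_velocities': array([-0.    , -0.0015,  0.0023,  0.001 , -0.0003,  0.0006]), 'effort': array([  0.0006, -44.4239,  26.3038,   0.0079,  -0.0002,  -0.    ]), 'eef_pos': array([ 0.2018, -0.5111,  0.2306]), 'tcp_rot': array([ 0.9824,  0.1868, -0.    , -0.0008]), 'force': array([-0.1709, -0.0458, -0.2139]), 'torque': array([-0.0233, -0.0387, -0.0131]), 'grip_force': 0.0, 'width': 0.08495945870182006}
```

View pics/top0.png

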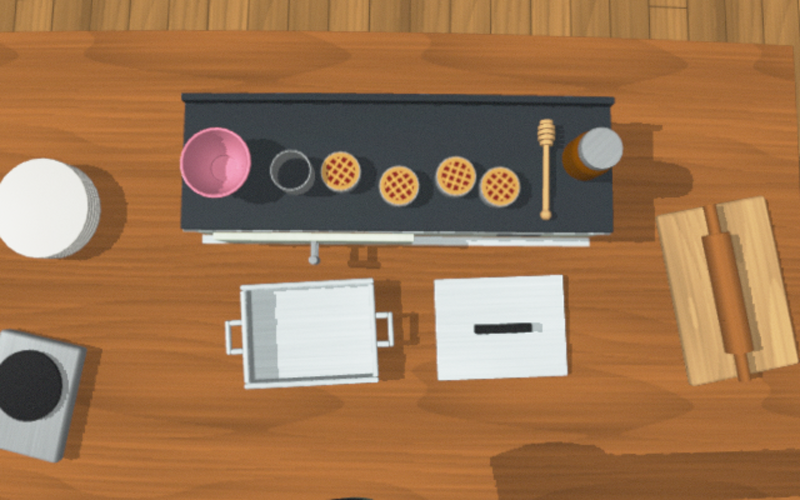

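View pics/side0.png

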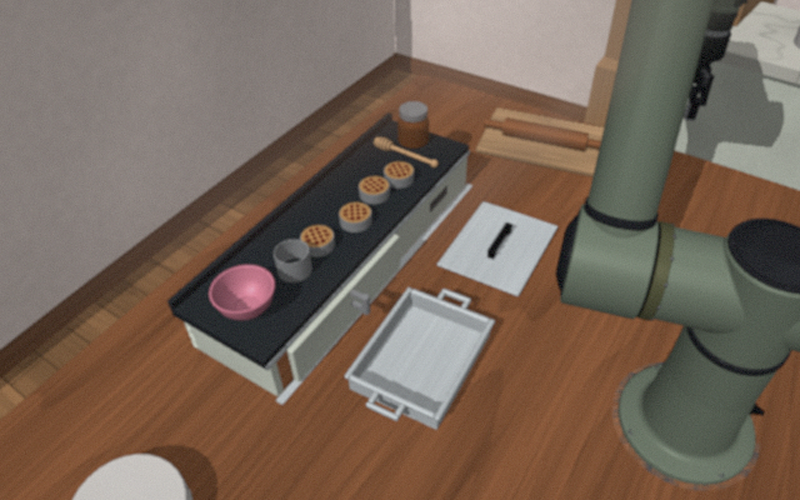

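The top view shows four tartlets at about (340,172), (399,186), (456,176) and (500,187) in the 1.25x picture. The ring is at (292,171), the pan at (310,333), the lid at (501,328) and the door handle at (314,257). The door looks shut.

```bash
cat >> h.py <<'E'
def rect(P,m):
    pts=P[m][:,:2]; (c,sz,a)=cv2.minAreaRect((pts*1000).astype(np.float32)); return np.round(c,1),np.round(sz,1),round(a,2),m.sum()
def comps(m,minn=60):
    n,l,st,ce=cv2.connectedComponentsWithStats(m.astype(np.uint8)); return [(l==i) for i in range(1,n) if st[i,4]>=minn]
E
python3 - <<'E'
from h import *
np.set_printoptions(precision=4,suppress=True)
s=snap('top'); P=cloud(s); z=P[...,2]; hsv=cv2.cvtColor(s['color'],cv2.COLOR_RGB2HSV)
for nm,(u,v) in dict(slate=(420,130),t1=(272,138),t2=(319,149),t3=(365,141),t4=(400,150),panfloor=(255,270),lid=(400,240),handle=(400,263),counter=(300,350),jar=(480,115),bowlrim=(148,130)).items():
    print(nm,P[v,u])
# slate top
m=(abs(z-.106)<.006); c=max(comps(m),key=np.sum); print('slate',rect(P,c))
# tartlets
for x in comps((z>.118)&(z<.16)&(P[...,0]>.45)): 
    print('obj',rect(P,x),np.nanmedian(z[x]))
# pastry by colour
for x in comps((hsv[...,1]>90)&(z>.12)&(z<.14)): print('pastry',rect(P,x),P[x].mean(0), (P[x][:,:2].max(0)+P[x][:,:2].min(0))/2)
for x in comps((abs(z-.012)<.005)&(hsv[...,1]<60)&(P[...,0]<.6),500): print('lid',rect(P,x))
for x in comps((abs(z-.042)<.006)&(hsv[...,1]<60)&(P[...,0]<.6),50): print('rim',rect(P,x))
for x in comps((z>.025)&(z<.045)&(hsv[...,2]<70)&(P[...,0]<.6),20): print('lidbar',rect(P,x))
for x in comps((z>.06)&(z<.1)&(P[...,0]<.7),10): print('door',rect(P,x),np.nanmedian(z[x]))
print([at_z(s,u/1.25,v/1.25,.106) for u,v in((182,231),(613,234),(614,99),(183,95))])
print([at_z(s,u/1.25,v/1.25,.042) for u,v in((241,286),(374,280),(378,382),(245,388))])
print([at_z(s,u/1.25,v/1.25,.012) for u,v in((435,279),(563,276),(568,375),(437,380))])
print('handle',at_z(s,314/1.25,260/1.25,.088))
save(s,'a.png',(160,80,480,320),2.5)
E
```

```text
slate [ 0.6926 -0.2187  0.1092]
t1 [0.6676 0.0644 0.1322]
t2 [ 0.6484 -0.0237  0.1312]
t3 [ 0.6647 -0.1093  0.1327]
t4 [ 0.6491 -0.1752  0.1316]
panfloor [0.4077 0.1064 0.003 ]
lid [ 0.4766 -0.201   0.0109]
handle [ 0.4301 -0.1965  0.0344]
counter [ 0.2388  0.0077 -0.0022]
jar [ 0.7049 -0.3056  0.1875]
bowlrim [0.6759 0.2914 0.1514]
slate (array([684.5, -20.7]), array([199. , 670.9]), 0.48, np.int64(26350))
obj (array([788.3, -19.9]), array([ 14.7, 666.1]), 0.5, np.int64(2305)) 0.12304628228509175
obj (array([ 681.4, -249.6]), array([149.8,  25.4]), 2.52, np.int64(522)) 0.1229383237706635
obj (array([676.4, 246.3]), array([102. , 102.2]), 0.63, np.int64(1931)) 0.136115022403392
obj (array([ 691.2, -297. ]), array([67.8, 40.7]), 39.67, np.int64(378)) 0.14450541794470687
obj (array([666.4, 136. ]), array([58. , 59.1]), 34.5, np.int64(377)) 0.1415625900265542
obj (array([670.9,  63.7]), array([57.2, 58.4]), 45.8, np.int64(781)) 0.1304099895288133
obj (array([ 666.3, -109. ]), array([57.1, 58.6]), 36.54, np.int64(787)) 0.13023038013339183
obj (array([650.9, -22.8]), array([59.4, 58.1]), 
[... 1378 characters left out ...]
ay([319.7, 590.1]), array([115.5, 109.6]), 4.51, np.int64(2283))
door (array([560.1, -21.4]), array([ 51.2, 667.6]), 0.46, np.int64(1758)) 0.08931253500145911
door (array([ 494.7, -578. ]), array([199.4,  29.3]), 11.9, np.int64(871)) 0.06199079083032732
[array([0.5783, 0.309 , 0.106 ]), array([ 0.5843, -0.3569,  0.106 ]), array([ 0.798 , -0.3617,  0.106 ]), array([0.7927, 0.3169, 0.106 ])]
[array([0.4939, 0.2317, 0.042 ]), array([0.5075, 0.0129, 0.042 ]), array([0.3416, 0.0036, 0.042 ]), array([0.3277, 0.2207, 0.042 ])]
[array([ 0.5106, -0.0899,  0.012 ]), array([ 0.5189, -0.3089,  0.012 ]), array([ 0.3512, -0.3179,  0.012 ]), array([ 0.3406, -0.0954,  0.012 ])]
handle [0.5375 0.1061 0.088 ]
```

View pics/a.png

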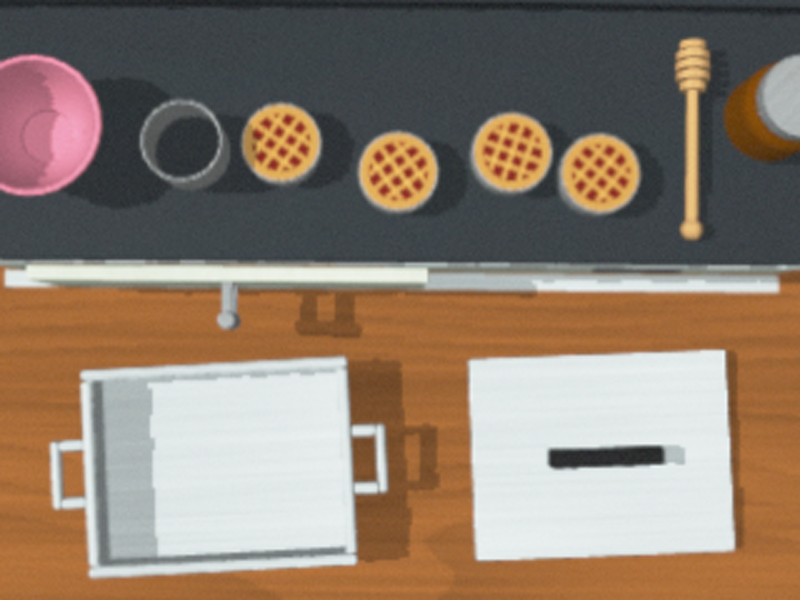

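Four tartlets. The cupboard origin is about (0.5835, -0.021) with yaw 0.5°. First move: swing over tartlet 4 with the jaws set to close along world x.

```bash
cat >> h.py <<'E'
def down(yaw,tilt=0): # tool x heading yaw (deg), z down
    return R.from_euler('z',yaw,degrees=True)*R.from_quat([1,0,0,0])*R.from_euler('y',tilt,degrees=True)
def plan(p,yaw,tilt=0,p0=None,R0=None):
    o=telemetry.get_obs(); p0=o['eef_pos'] if p0 is None else np.array(p0); R0=R.from_quat(o['tcp_rot']) if R0 is None else R0
    T=down(yaw,tilt); t=R0.inv().apply(np.array(p)-p0); r=(R0.inv()*T).as_rotvec(degrees=True)
    print('trans',np.round(t,4),'rot',np.round(r/60,3),'rows',np.ceil(np.linalg.norm(t)/.0417),np.ceil(np.linalg.norm(r)/7.16))
E
python3 - <<'E'
from h import *
plan([.43,-.3,.23],80); plan([.652,-.175,.2],90,p0=[.43,-.3,.23],R0=down(80))
E
```

```text
trans [ 0.2898 -0.1127  0.0009] rot [-0.001 -0.001 -0.974] rows 8.0 9.0
trans [0.1617 0.1969 0.03  ] rot [ 0.     0.    -0.167] rows 7.0 2.0
```

>>> send_rows(gripper=[1,1,1,1,1,1,1,1,1,1], translation=[[0.029,-0.011,0],[0.058,-0.023,0],[0.087,-0.034,0],[0.116,-0.045,0],[0.145,-0.056,0],[0.174,-0.068,0],[0.203,-0.079,0],[0.232,-0.09,0],[0.261,-0.101,0],[0.29,-0.113,0]], rotation=[[0,0,-0.097],[0,0,-0.195],[0,0,-0.292],[0,0,-0.39],[0,0,-0.487],[0,0,-0.584],[0,0,-0.682],[0,0,-0.779],[0,0,-0.877],[-0.001,-0.001,-0.974]], force=40)

```text
clock: 0.98
eef_pos: [0.4311, -0.2989, 0.2311]
tcp_rot: [0.765, 0.644, -0.0, 0.0]
force: [1.6, 0.2, 0.7]
width: 0.0853
grip_force: 0.0
```

>>> send_rows(gripper=[1,1,1,1,1,1,1,1,1,1], translation=[[0.02,0.025,0.004],[0.04,0.049,0.008],[0.06,0.074,0.011],[0.081,0.098,0.015],[0.101,0.123,0.019],[0.121,0.147,0.022],[0.141,0.172,0.026],[0.162,0.197,0.03],[0.162,0.197,0.03],[0.162,0.197,0.03]], rotation=[[0,0,-0.02],[0,0,-0.04],[0,0,-0.06],[0,0,-0.08],[0,0,-0.1],[0,0,-0.12],[0,0,-0.14],[0,0,-0.167],[0,0,-0.167],[0,0,-0.167]])

```text
clock: 1.82
eef_pos: [0.6528, -0.1735, 0.1995]
tcp_rot: [0.706, 0.708, -0.001, -0.0]
force: [-0.4, -0.1, 0.3]
width: 0.0857
grip_force: 0.0
```

```bash
cat >> h.py <<'E'
def tarts(s,P=None):
    P=cloud(s) if P is None else P; z=P[...,2]; hsv=cv2.cvtColor(s['color'],cv2.COLOR_RGB2HSV)
    m=(hsv[...,1]>90)&(hsv[...,0]<30)&(((z>.122)&(z<.138)&(P[...,0]>.58))|((z>.02)&(z<.036)&(P[...,0]<.58)&(P[...,1]>-.1)))&(abs(P[...,1]-.04)<.27)
    for x in comps(m): print('tart',np.round((P[x].max(0)+P[x].min(0))/2,4),x.sum())
E
python3 - <<'E'
from h import *
s=snap('top'); tarts(s); plan([.652,-.175,.108],90); print(telemetry.get_obs()['force'])
s=snap('side'); save(s,'b.png',(250,80,450,240),3.5)
E
```

```text
tart [0.6711 0.065  0.1309] 694
tart [ 0.6664 -0.1088  0.1306] 694
tart [ 0.6512 -0.0227  0.1304] 699
tart [ 0.6524 -0.1693  0.131 ] 565
trans [-0.0006  0.0001  0.0921] rot [-0.002  0.001  0.001] rows 3.0 1.0
[ 0.50662133 -0.424857    0.25969909]
```

View pics/b.png

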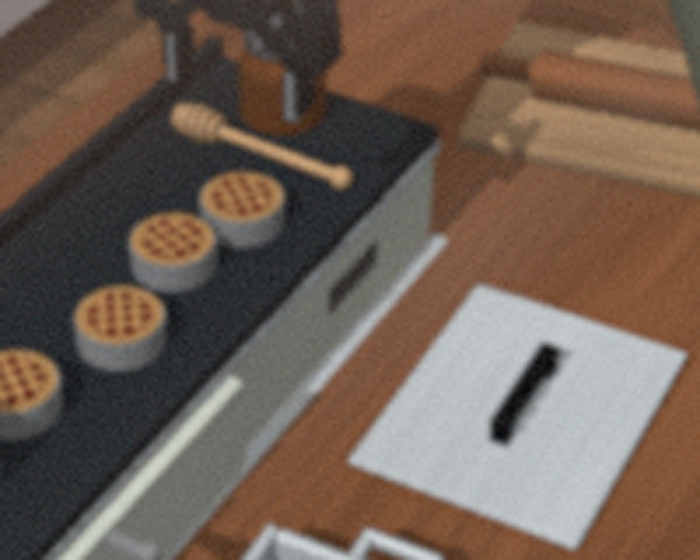

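The side picture shows the gripper above tartlet 4 (242,205), clear of tartlet 3 at (173,245) and of the dipper. Descend and grip.

>>> send_rows(gripper=[1,1,1,1,1,0,0,0,0,0], translation=[[-0.001,0,0.03],[-0.001,0,0.06],[-0.001,0,0.08],[-0.001,0,0.092],[-0.001,0,0.092],[-0.001,0,0.092],[-0.001,0,0.092],[-0.001,0,0.092],[-0.001,0,0.092],[-0.001,0,0.092]], rotation=[[0,0,0],[0,0,0],[0,0,0],[0,0,0],[0,0,0],[0,0,0],[0,0,0],[0,0,0],[0,0,0],[0,0,0]])

```text
clock: 2.75
eef_pos: [0.6537, -0.1768, 0.1117]
tcp_rot: [0.707, 0.707, 0.0, 0.002]
force: [-0.8, -0.5, 6.8]
width: 0.0582
grip_force: 43.6
```

>>> send_rows(gripper=[0,0,0,0,0,0], translation=[[0,0,0],[0,0,0],[0,0,-0.03],[0,0,-0.06],[0,0,-0.09],[0,0,-0.09]], rotation=[[0,0,0],[0,0,0],[0,0,0],[0,0,0],[0,0,0],[0,0,0]])

```text
clock: 3.25
eef_pos: [0.6559, -0.1771, 0.207]
tcp_rot: [0.707, 0.707, 0.002, 0.006]
force: [1.2, 0.2, 0.2]
width: 0.058
grip_force: 43.6
```

```bash
python3 - <<'E'
from h import *
s=snap('side'); o=telemetry.get_obs(); print(o['eef_pos'],o['tcp_rot'],o['force'],o['joint_velocities'])
save(s,'c.png',(250,40,450,190),3.5)
E
```

```text
[ 0.65500188 -0.17676588  0.20406109] [0.70708575 0.7071126  0.00132876 0.00444393] [-0.18960671 -0.69123717 -1.83780839] [-6.31660148e-04  4.43076694e-02 -7.53580390e-02 -3.68908466e-02
 -9.22793984e-05  1.11366276e-03]
```

View pics/c.png

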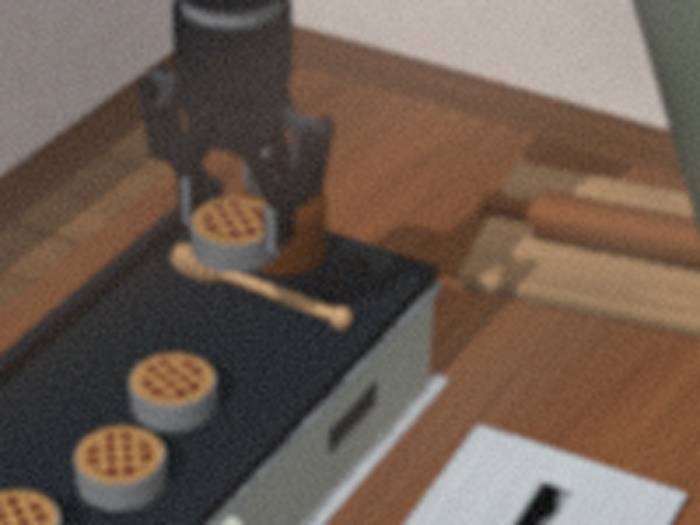

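The tartlet is held level between the pads, at (232,232) in the crop. Next is the pan corner at pan (-36, -46) mm.

```bash
python3 - <<'E'
from h import *
plan([.52,-.05,.2],140); plan([.3862,.0703,.2],183.8,p0=[.52,-.05,.2],R0=down(140)); plan([.3862,.0703,.0115],183.8,p0=[.3862,.0703,.2],R0=down(183.8))
E
```

```text
trans [ 0.1268 -0.135   0.0024] rot [ 0.005  0.007 -0.833] rows 5.0 7.0
trans [0.1798 0.0062 0.    ] rot [ 0.    0.   -0.73] rows 5.0 7.0
trans [0.     0.     0.1885] rot [0. 0. 0.] rows 5.0 0.0
```

>>> send_rows(gripper=[0,0,0,0,0,0,0,0,0], translation=[[0.014,-0.015,0],[0.03,-0.032,0],[0.046,-0.049,0],[0.063,-0.067,0.001],[0.08,-0.085,0.001],[0.096,-0.102,0.001],[0.112,-0.119,0.002],[0.127,-0.135,0.002],[0.127,-0.135,0.002]], rotation=[[0,0,-0.1],[0,0,-0.2],[0,0,-0.3],[0,0,-0.4],[0,0,-0.51],[0,0,-0.62],[0,0,-0.73],[0.005,0.007,-0.833],[0.005,0.007,-0.833]])

```text
clock: 4.05
eef_pos: [0.5134, -0.0461, 0.196]
tcp_rot: [0.34, 0.941, 0.0, -0.007]
force: [-1.1, -0.2, -1.2]
width: 0.058
grip_force: 43.6
```

>>> send_rows(gripper=[0,0,0,0,0,0,0,0,0,0], translation=[[0.02,0.001,0],[0.045,0.002,0],[0.07,0.002,0],[0.1,0.003,0],[0.13,0.004,0],[0.155,0.005,0],[0.172,0.006,0],[0.18,0.006,0],[0.18,0.006,0],[0.18,0.006,0]], rotation=[[0,0,-0.09],[0,0,-0.19],[0,0,-0.29],[0,0,-0.39],[0,0,-0.49],[0,0,-0.59],[0,0,-0.68],[0,0,-0.73],[0,0,-0.73],[0,0,-0.73]])

```text
clock: 4.88
eef_pos: [0.3837, 0.0714, 0.1982]
tcp_rot: [-0.032, 0.999, 0.001, -0.003]
force: [0.8, -0.8, -0.4]
width: 0.0585
grip_force: 43.6
```

>>> send_rows(gripper=[0,0,0,0,0,0,0,0], translation=[[0,0,0.03],[0,0,0.065],[0,0,0.1],[0,0,0.13],[0,0,0.15],[0,0,0.165],[0,0,0.165],[0,0,0.165]], rotation=[[0,0,0],[0,0,0],[0,0,0],[0,0,0],[0,0,0],[0,0,0],[0,0,0],[0,0,0]])

```text
clock: 5.55
eef_pos: [0.3822, 0.0714, 0.0327]
tcp_rot: [-0.032, 0.999, 0.002, -0.005]
force: [0.5, -0.2, -1.0]
width: 0.0587
grip_force: 43.6
```

```bash
python3 - <<'E'
from h import *
o=telemetry.get_obs(); print(o['eef_pos'],o['force'],o['width'])
plan([.3862,.0703,.0115],183.8)
E
```

```text
[0.38221762 0.07139515 0.03268427] [ 0.50432288 -0.1533764  -1.01862015] 0.05865356836139222
trans [-0.0041 -0.0014  0.0211] rot [ 0.003 -0.009 -0.003] rows 1.0 1.0
```

>>> send_rows(gripper=[0,0,0,0,0,0.8,0.8,0.8,0.8], translation=[[-0.004,-0.001,0.008],[-0.004,-0.001,0.015],[-0.004,-0.001,0.02],[-0.004,-0.001,0.021],[-0.004,-0.001,0.021],[-0.004,-0.001,0.021],[-0.004,-0.001,0.021],[-0.004,-0.001,0.021],[-0.004,-0.001,0.021]], rotation=[[0.001,-0.004,-0.001],[0.003,-0.009,-0.003],[0.003,-0.009,-0.003],[0.003,-0.009,-0.003],[0.003,-0.009,-0.003],[0.003,-0.009,-0.003],[0.003,-0.009,-0.003],[0.003,-0.009,-0.003],[0.003,-0.009,-0.003]])

```text
clock: 6.3
eef_pos: [0.3864, 0.0713, 0.0126]
tcp_rot: [-0.034, 0.999, 0.0, 0.001]
force: [0.2, -0.8, -0.8]
width: 0.0681
grip_force: 0.0
```

>>> send_rows(gripper=[0.8,0.8,0.8,0.8,0.8,1,1,1], translation=[[0,0,-0.02],[0,0,-0.05],[0,0,-0.09],[0,0,-0.13],[0,0,-0.17],[0,0,-0.19],[0,0,-0.19],[0,0,-0.19]], rotation=[[0,0,0],[0,0,0],[0,0,0],[0,0,0],[0,0,0],[0,0,0],[0,0,0],[0,0,0]])

```text
clock: 6.97
eef_pos: [0.3866, 0.0712, 0.2034]
tcp_rot: [-0.034, 0.999, 0.0, 0.003]
force: [-1.2, 0.6, -1.5]
width: 0.0857
grip_force: 0.0
```

```bash
python3 - <<'E'
from h import *
tarts(snap('top')); o=telemetry.get_obs(); print(o['eef_pos'])
print('to t3'); plan([.55,.0,.2],130); plan([.666,-.109,.2],90,p0=[.55,0,.2],R0=down(130))
E
```

```text
tart [0.6712 0.0648 0.1306] 695
tart [ 0.6665 -0.1088  0.1309] 697
tart [ 0.6513 -0.0228  0.1299] 698
tart [0.3864 0.0717 0.0283] 509
[0.385507   0.07121973 0.20210864]
to t3
trans [-0.1592 -0.0824  0.0025] rot [0.001 0.002 0.899] rows 5.0 8.0
trans [-0.1581  0.0188  0.    ] rot [0.    0.    0.667] rows 4.0 6.0
```

>>> send_rows(gripper=[1,1,1,1,1,1,1,1,1], translation=[[-0.02,-0.01,0],[-0.04,-0.02,0],[-0.06,-0.03,0],[-0.08,-0.041,0],[-0.1,-0.052,0],[-0.12,-0.062,0],[-0.14,-0.072,0],[-0.159,-0.082,0.002],[-0.159,-0.082,0.002]], rotation=[[0,0,0.11],[0,0,0.22],[0,0,0.33],[0,0,0.44],[0,0,0.55],[0,0,0.66],[0,0,0.77],[0.001,0.002,0.88],[0.001,0.002,0.899]])

```text
clock: 7.77
eef_pos: [0.5521, -0.0012, 0.1978]
tcp_rot: [0.425, 0.905, -0.0, -0.001]
force: [0.0, -0.2, -0.3]
width: 0.0855
grip_force: 0.0
```

>>> send_rows(gripper=[1,1,1,1,1,1,1,1,1,1], translation=[[-0.025,0.003,0],[-0.055,0.006,0],[-0.085,0.01,0],[-0.115,0.013,0],[-0.14,0.016,0],[-0.158,0.019,0],[-0.158,0.019,0],[-0.158,0.019,0],[-0.158,0.019,0],[-0.158,0.019,0]], rotation=[[0,0,0.11],[0,0,0.22],[0,0,0.33],[0,0,0.44],[0,0,0.55],[0,0,0.66],[0,0,0.667],[0,0,0.667],[0,0,0.667],[0,0,0.667]])

```text
clock: 8.6
eef_pos: [0.6648, -0.1073, 0.1998]
tcp_rot: [0.706, 0.708, -0.0, -0.001]
force: [0.4, -0.4, 0.2]
width: 0.0854
grip_force: 0.0
```

```bash
python3 - <<'E'
from h import *
o=telemetry.get_obs(); print(o['eef_pos']); tarts(snap('top'))
plan([.6665,-.1088,.111],90)
E
```

```text
[ 0.66479505 -0.10730287  0.19981293]
tart [0.6709 0.0648 0.1306] 697
tart [ 0.6514 -0.0227  0.1306] 696
tart [0.3844 0.0716 0.0289] 566
trans [-0.0016  0.0015  0.0893] rot [-0.001 -0.001  0.002] rows 3.0 1.0
```

>>> send_rows(gripper=[1,1,1,1,1,0,0,0,0,0], translation=[[-0.002,0.001,0.03],[-0.002,0.001,0.06],[-0.002,0.001,0.08],[-0.002,0.001,0.089],[-0.002,0.001,0.089],[-0.002,0.001,0.089],[-0.002,0.001,0.089],[-0.002,0.001,0.089],[-0.002,0.001,0.089],[-0.002,0.001,0.089]], rotation=[[0,0,0],[0,0,0],[0,0,0],[0,0,0],[0,0,0],[0,0,0],[0,0,0],[0,0,0],[0,0,0],[0,0,0]])

```text
clock: 9.48
eef_pos: [0.6687, -0.1107, 0.1141]
tcp_rot: [0.707, 0.707, 0.001, 0.002]
force: [-1.0, 0.8, 6.8]
width: 0.0584
grip_force: 43.6
```

>>> send_rows(gripper=[0,0,0,0,0,0,0], translation=[[0,0,0],[0,0,0],[0,0,-0.03],[0,0,-0.06],[0,0,-0.09],[0,0,-0.09],[0,0,-0.09]], rotation=[[0,0,0],[0,0,0],[0,0,0],[0,0,0],[0,0,0],[0,0,0],[0,0,0]])

```text
clock: 10.07
eef_pos: [0.6688, -0.1109, 0.2046]
tcp_rot: [0.707, 0.707, 0.001, 0.002]
force: [0.6, -0.3, -1.0]
width: 0.0582
grip_force: 43.6
```

```bash
python3 - <<'E'
from h import *
plan([.56,-.01,.2],140); plan([.458,.0751,.2],183.8,p0=[.56,-.01,.2],R0=down(140))
E
```

```text
trans [ 0.1009 -0.1088  0.0039] rot [ 0.004  0.003 -0.833] rows 4.0 7.0
trans [ 0.1328 -0.0004  0.    ] rot [ 0.    0.   -0.73] rows 4.0 7.0
```

>>> send_rows(gripper=[0,0,0,0,0,0,0,0,0], translation=[[0.01,-0.011,0],[0.022,-0.024,0],[0.035,-0.038,0.001],[0.049,-0.053,0.002],[0.063,-0.068,0.002],[0.077,-0.083,0.003],[0.09,-0.097,0.003],[0.101,-0.109,0.004],[0.101,-0.109,0.004]], rotation=[[0,0,-0.1],[0,0,-0.2],[0,0,-0.3],[0,0,-0.4],[0,0,-0.51],[0,0,-0.62],[0,0,-0.73],[0.004,0.003,-0.833],[0.004,0.003,-0.833]])

```text
clock: 10.82
eef_pos: [0.5546, -0.0073, 0.1961]
tcp_rot: [0.34, 0.94, -0.0, -0.005]
force: [-0.1, 0.2, -0.6]
width: 0.0584
grip_force: 43.5
```

>>> send_rows(gripper=[0,0,0,0,0,0,0,0,0,0], translation=[[0.015,0,0],[0.033,0,0],[0.052,0,0],[0.072,0,0],[0.092,0,0],[0.11,0,0],[0.124,0,0],[0.133,0,0],[0.133,0,0],[0.133,0,0]], rotation=[[0,0,-0.09],[0,0,-0.19],[0,0,-0.29],[0,0,-0.39],[0,0,-0.49],[0,0,-0.59],[0,0,-0.68],[0,0,-0.73],[0,0,-0.73],[0,0,-0.73]])

```text
clock: 11.65
eef_pos: [0.4564, 0.0759, 0.1978]
tcp_rot: [-0.032, 0.999, 0.001, -0.003]
force: [-0.2, 0.2, 0.1]
width: 0.0581
grip_force: 43.5
```

>>> send_rows(gripper=[0,0,0,0,0,0,0,0,0], translation=[[0,0,0.03],[0,0,0.065],[0,0,0.1],[0,0,0.13],[0,0,0.15],[0,0,0.155],[0,0,0.155],[0,0,0.155],[0,0,0.155]], rotation=[[0,0,0],[0,0,0],[0,0,0],[0,0,0],[0,0,0],[0,0,0],[0,0,0],[0,0,0],[0,0,0]])

```text
clock: 12.4
eef_pos: [0.4572, 0.0761, 0.0445]
tcp_rot: [-0.032, 0.999, 0.001, -0.001]
force: [0.9, 0.3, -1.1]
width: 0.0578
grip_force: 43.5
```

```bash
python3 - <<'E'
from h import *
o=telemetry.get_obs(); print(o['eef_pos'],o['force'],o['width'])
plan([.458,.0751,.0135],183.8)
E
```

```text
[0.45718588 0.07608629 0.04446899] [ 0.86876692  0.28038765 -1.05974232] 0.05779622561194818
trans [-0.0008 -0.0011  0.031 ] rot [ 0.001 -0.002 -0.001] rows 1.0 1.0
```

>>> send_rows(gripper=[0,0,0,0,0,0.8,0.8,0.8,0.8], translation=[[-0.001,-0.001,0.01],[-0.001,-0.001,0.02],[-0.001,-0.001,0.028],[-0.001,-0.001,0.031],[-0.001,-0.001,0.031],[-0.001,-0.001,0.031],[-0.001,-0.001,0.031],[-0.001,-0.001,0.031],[-0.001,-0.001,0.031]], rotation=[[0,0,0],[0,0,0],[0,0,0],[0,0,0],[0,0,0],[0,0,0],[0,0,0],[0,0,0],[0,0,0]])

```text
clock: 13.15
eef_pos: [0.4566, 0.0754, 0.0123]
tcp_rot: [-0.033, 0.999, 0.001, -0.002]
force: [-0.1, -0.4, 0.2]
width: 0.0686
grip_force: 0.0
```

>>> send_rows(gripper=[0.8,0.8,0.8,0.8,0.8,1,1,1], translation=[[0,0,-0.02],[0,0,-0.05],[0,0,-0.09],[0,0,-0.13],[0,0,-0.17],[0,0,-0.187],[0,0,-0.187],[0,0,-0.187]], rotation=[[0,0,0],[0,0,0],[0,0,0],[0,0,0],[0,0,0],[0,0,0],[0,0,0],[0,0,0]])

```text
clock: 13.82
eef_pos: [0.4582, 0.0752, 0.2002]
tcp_rot: [-0.033, 0.999, 0.001, -0.001]
force: [-0.1, 0.3, -0.2]
width: 0.0854
grip_force: 0.0
```

```bash
python3 - <<'E'
from h import *
tarts(snap('top')); o=telemetry.get_obs(); print(o['eef_pos'])
plan([.56,.03,.2],130); plan([.6513,-.0228,.2],90,p0=[.56,.03,.2],R0=down(130))
E
```

```text
tart [0.6711 0.0647 0.1304] 696
tart [ 0.6516 -0.0228  0.1306] 689
tart [0.4733 0.0631 0.0279] 83
tart [0.3844 0.0553 0.028 ] 217
[0.45706541 0.07520142 0.19885376]
trans [-0.0997 -0.0519 -0.0017] rot [-0.001 -0.005  0.896] rows 3.0 8.0
trans [-0.0991  0.036   0.    ] rot [0.    0.    0.667] rows 3.0 6.0
```

>>> send_rows(gripper=[1,1,1,1,1,1,1,1,1], translation=[[-0.012,-0.006,0],[-0.025,-0.013,0],[-0.037,-0.019,0],[-0.05,-0.026,0],[-0.062,-0.032,0],[-0.075,-0.039,0],[-0.087,-0.045,0],[-0.1,-0.052,-0.001],[-0.1,-0.052,-0.001]], rotation=[[0,0,0.11],[0,0,0.22],[0,0,0.33],[0,0,0.44],[0,0,0.55],[0,0,0.66],[0,0,0.77],[0,-0.005,0.88],[-0.001,-0.005,0.896]])

```text
clock: 14.62
eef_pos: [0.5615, 0.0289, 0.1972]
tcp_rot: [0.424, 0.906, -0.0, -0.001]
force: [0.5, 0.1, -0.3]
width: 0.0853
grip_force: 0.0
```

>>> send_rows(gripper=[1,1,1,1,1,1,1,1,1,1], translation=[[-0.016,0.006,0],[-0.033,0.012,0],[-0.05,0.018,0],[-0.066,0.024,0],[-0.083,0.03,0],[-0.099,0.036,0],[-0.099,0.036,0],[-0.099,0.036,0],[-0.099,0.036,0],[-0.099,0.036,0]], rotation=[[0,0,0.11],[0,0,0.22],[0,0,0.33],[0,0,0.44],[0,0,0.55],[0,0,0.66],[0,0,0.667],[0,0,0.667],[0,0,0.667],[0,0,0.667]])

```text
clock: 15.45
eef_pos: [0.6504, -0.0221, 0.199]
tcp_rot: [0.706, 0.708, -0.0, -0.001]
force: [0.1, -0.5, 0.2]
width: 0.085
grip_force: 0.0
```

```bash
python3 - <<'E'
from h import *
o=telemetry.get_obs(); print(o['eef_pos']); s=snap('top'); tarts(s); save(s,'d.png',(160,80,480,320),2)
plan([.6515,-.0228,.112],90)
E
```

```text
[ 0.65040991 -0.02205607  0.1989806 ]
trans [-0.0008  0.0009  0.0873] rot [-0.001 -0.001  0.002] rows 3.0 1.0
```

View pics/d.png

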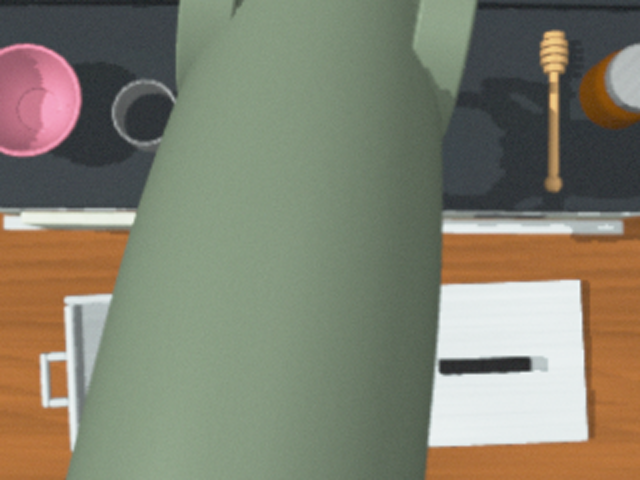

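The arm hides the tartlets and most of the pan; the lid handle at (485,365) and the dipper are undisturbed. Go down on tartlet 2 at the position last measured.

>>> send_rows(gripper=[1,1,1,1,1,0,0,0,0,0], translation=[[-0.001,0.001,0.03],[-0.001,0.001,0.06],[-0.001,0.001,0.08],[-0.001,0.001,0.087],[-0.001,0.001,0.087],[-0.001,0.001,0.087],[-0.001,0.001,0.087],[-0.001,0.001,0.087],[-0.001,0.001,0.087],[-0.001,0.001,0.087]], rotation=[[0,0,0],[0,0,0],[0,0,0],[0,0,0],[0,0,0],[0,0,0],[0,0,0],[0,0,0],[0,0,0],[0,0,0]])

```text
clock: 16.33
eef_pos: [0.6542, -0.0239, 0.1151]
tcp_rot: [0.707, 0.707, 0.001, 0.001]
force: [-1.5, -0.1, 6.4]
width: 0.0581
grip_force: 43.4
```

>>> send_rows(gripper=[0,0,0,0,0,0,0], translation=[[0,0,0],[0,0,0],[0,0,-0.03],[0,0,-0.06],[0,0,-0.09],[0,0,-0.09],[0,0,-0.09]], rotation=[[0,0,0],[0,0,0],[0,0,0],[0,0,0],[0,0,0],[0,0,0],[0,0,0]])

```text
clock: 16.92
eef_pos: [0.6546, -0.0241, 0.2057]
tcp_rot: [0.707, 0.707, 0.002, 0.002]
force: [-0.5, 0.4, -1.1]
width: 0.0586
grip_force: 43.6
```

```bash
python3 - <<'E'
from h import *
tarts(snap('side'))
plan([.55,.06,.2],140); plan([.380,.1621,.2],183.8,p0=[.55,.06,.2],R0=down(140))
E
```

```text
tart [0.6713 0.0643 0.1274] 329
tart [0.4543 0.0762 0.0256] 382
tart [0.3834 0.0714 0.0259] 407
trans [ 0.0839 -0.1033  0.0034] rot [ 0.002  0.001 -0.833] rows 4.0 7.0
trans [ 0.1959 -0.0311  0.    ] rot [ 0.    0.   -0.73] rows 5.0 7.0
```

>>> send_rows(gripper=[0,0,0,0,0,0,0,0,0], translation=[[0.008,-0.01,0],[0.018,-0.022,0],[0.029,-0.036,0.001],[0.041,-0.05,0.002],[0.053,-0.065,0.002],[0.065,-0.08,0.003],[0.075,-0.093,0.003],[0.084,-0.103,0.003],[0.084,-0.103,0.003]], rotation=[[0,0,-0.1],[0,0,-0.2],[0,0,-0.3],[0,0,-0.4],[0,0,-0.51],[0,0,-0.62],[0,0,-0.73],[0.002,0.001,-0.833],[0.002,0.001,-0.833]])

```text
clock: 17.72
eef_pos: [0.5465, 0.0618, 0.198]
tcp_rot: [0.34, 0.94, -0.001, -0.003]
force: [-0.3, -0.7, -1.4]
width: 0.0578
grip_force: 43.6
```

>>> send_rows(gripper=[0,0,0,0,0,0,0,0,0,0], translation=[[0.02,-0.003,0],[0.045,-0.007,0],[0.073,-0.012,0],[0.103,-0.016,0],[0.133,-0.021,0],[0.161,-0.026,0],[0.183,-0.029,0],[0.196,-0.031,0],[0.196,-0.031,0],[0.196,-0.031,0]], rotation=[[0,0,-0.09],[0,0,-0.19],[0,0,-0.29],[0,0,-0.39],[0,0,-0.49],[0,0,-0.59],[0,0,-0.68],[0,0,-0.73],[0,0,-0.73],[0,0,-0.73]])

```text
clock: 18.55
eef_pos: [0.3797, 0.1625, 0.1996]
tcp_rot: [-0.032, 0.999, -0.0, -0.001]
force: [0.3, 0.1, -1.5]
width: 0.0584
grip_force: 43.6
```

>>> send_rows(gripper=[0,0,0,0,0,0,0,0,0], translation=[[0,0,0.03],[0,0,0.065],[0,0,0.1],[0,0,0.13],[0,0,0.15],[0,0,0.155],[0,0,0.155],[0,0,0.155],[0,0,0.155]], rotation=[[0,0,0],[0,0,0],[0,0,0],[0,0,0],[0,0,0],[0,0,0],[0,0,0],[0,0,0],[0,0,0]])

```text
clock: 19.3
eef_pos: [0.3811, 0.1627, 0.0462]
tcp_rot: [-0.032, 0.999, 0.0, 0.0]
force: [-0.5, -0.4, -0.9]
width: 0.058
grip_force: 43.6
```

```bash
python3 - <<'E'
from h import *
o=telemetry.get_obs(); print(o['eef_pos'],o['force'],o['width'])
plan([.380,.1621,.0145],183.8)
E
```

```text
[0.38106904 0.16265041 0.04615017] [-0.54068556 -0.40229889 -0.94303354] 0.05797785970494167
trans [ 0.0011 -0.0005  0.0316] rot [ 0.001  0.    -0.001] rows 1.0 1.0
```

>>> send_rows(gripper=[0,0,0,0,0,0.8,0.8,0.8,0.8], translation=[[0.001,0,0.01],[0.001,0,0.02],[0.001,0,0.028],[0.001,0,0.032],[0.001,0,0.032],[0.001,0,0.032],[0.001,0,0.032],[0.001,0,0.032],[0.001,0,0.032]], rotation=[[0,0,0],[0,0,0],[0,0,0],[0,0,0],[0,0,0],[0,0,0],[0,0,0],[0,0,0],[0,0,0]])

```text
clock: 20.05
eef_pos: [0.3787, 0.1626, 0.0134]
tcp_rot: [-0.033, 0.999, 0.0, -0.001]
force: [0.4, -0.1, -0.5]
width: 0.0683
grip_force: 0.0
```

>>> send_rows(gripper=[0.8,0.8,0.8,0.8,0.8,1,1,1], translation=[[0,0,-0.02],[0,0,-0.05],[0,0,-0.09],[0,0,-0.13],[0,0,-0.17],[0,0,-0.186],[0,0,-0.186],[0,0,-0.186]], rotation=[[0,0,0],[0,0,0],[0,0,0],[0,0,0],[0,0,0],[0,0,0],[0,0,0],[0,0,0]])

```text
clock: 20.72
eef_pos: [0.3794, 0.1626, 0.1998]
tcp_rot: [-0.033, 0.999, 0.0, 0.0]
force: [0.1, 0.8, -0.7]
width: 0.0852
grip_force: 0.0
```

```bash
python3 - <<'E'
from h import *
tarts(snap('top')); print('side'); tarts(snap('side')); o=telemetry.get_obs(); print(o['eef_pos'])
plan([.53,.12,.2],130); plan([.6711,.0648,.2],90,p0=[.53,.12,.2],R0=down(130))
E
```

```text
tart [0.6712 0.0647 0.13  ] 694
tart [0.4544 0.0752 0.0288] 556
tart [0.3845 0.0717 0.0287] 568
tart [0.3795 0.1632 0.0287] 533
side
tart [0.6707 0.0635 0.1271] 326
tart [0.455  0.0772 0.0252] 208
tart [0.3838 0.0709 0.0259] 406
tart [0.3772 0.164  0.0261] 482
[0.3777601  0.16222865 0.19788693]
trans [-0.1491 -0.0521 -0.0028] rot [-0.002 -0.004  0.896] rows 4.0 8.0
trans [-0.133   0.0726  0.    ] rot [0.    0.    0.667] rows 4.0 6.0
```

>>> send_rows(gripper=[1,1,1,1,1,1,1,1,1], translation=[[-0.018,-0.006,0],[-0.037,-0.013,0],[-0.056,-0.019,0],[-0.075,-0.026,0],[-0.094,-0.033,0],[-0.113,-0.039,0],[-0.132,-0.046,-0.001],[-0.149,-0.052,-0.003],[-0.149,-0.052,-0.003]], rotation=[[0,0,0.11],[0,0,0.22],[0,0,0.33],[0,0,0.44],[0,0,0.55],[0,0,0.66],[0,0,0.77],[-0.002,-0.004,0.88],[-0.002,-0.004,0.896]])

```text
clock: 21.57
eef_pos: [0.5328, 0.1193, 0.1995]
tcp_rot: [0.425, 0.905, 0.0, 0.0]
force: [-0.3, -0.1, -0.3]
width: 0.0856
grip_force: 0.0
```

>>> send_rows(gripper=[1,1,1,1,1,1,1,1,1,1], translation=[[-0.022,0.012,0],[-0.044,0.024,0],[-0.067,0.036,0],[-0.089,0.049,0],[-0.111,0.061,0],[-0.133,0.073,0],[-0.133,0.073,0],[-0.133,0.073,0],[-0.133,0.073,0],[-0.133,0.073,0]], rotation=[[0,0,0.11],[0,0,0.22],[0,0,0.33],[0,0,0.44],[0,0,0.55],[0,0,0.66],[0,0,0.667],[0,0,0.667],[0,0,0.667],[0,0,0.667]])

```text
clock: 22.4
eef_pos: [0.6706, 0.0662, 0.2012]
tcp_rot: [0.706, 0.708, 0.0, -0.0]
force: [0.9, -0.4, 1.0]
width: 0.0854
grip_force: 0.0
```

```bash
python3 - <<'E'
from h import *
o=telemetry.get_obs(); print(o['eef_pos']); tarts(snap('side')); plan([.6712,.0648,.112],90)
E
```

```text
[0.67063152 0.06615933 0.20117971]
tart [0.6715 0.0641 0.1279] 328
tart [0.4536 0.0766 0.0253] 379
tart [0.3843 0.0715 0.0258] 403
tart [0.3769 0.164  0.0267] 483
trans [-0.0014  0.0002  0.0897] rot [ 0.001 -0.001  0.002] rows 3.0 1.0
```

>>> send_rows(gripper=[1,1,1,1,1,0,0,0,0,0], translation=[[-0.001,0,0.03],[-0.001,0,0.06],[-0.001,0,0.08],[-0.001,0,0.089],[-0.001,0,0.089],[-0.001,0,0.089],[-0.001,0,0.089],[-0.001,0,0.089],[-0.001,0,0.089],[-0.001,0,0.089]], rotation=[[0,0,0],[0,0,0],[0,0,0],[0,0,0],[0,0,0],[0,0,0],[0,0,0],[0,0,0],[0,0,0],[0,0,0]])

```text
clock: 23.28
eef_pos: [0.674, 0.0646, 0.1156]
tcp_rot: [0.707, 0.707, 0.002, 0.002]
force: [0.0, 0.7, 6.9]
width: 0.058
grip_force: 43.5
```

>>> send_rows(gripper=[0,0,0,0,0,0,0], translation=[[0,0,0],[0,0,0],[0,0,-0.03],[0,0,-0.06],[0,0,-0.09],[0,0,-0.09],[0,0,-0.09]], rotation=[[0,0,0],[0,0,0],[0,0,0],[0,0,0],[0,0,0],[0,0,0],[0,0,0]])

```text
clock: 23.87
eef_pos: [0.6741, 0.0644, 0.2062]
tcp_rot: [0.707, 0.707, 0.003, 0.003]
force: [-0.4, 0.8, -0.8]
width: 0.0583
grip_force: 43.5
```

```bash
python3 - <<'E'
from h import *
tarts(snap('side'))
plan([.57,.12,.2],140); plan([.4519,.1669,.2],183.8,p0=[.57,.12,.2],R0=down(140))
E
```

```text
tart [0.4546 0.0756 0.0263] 382
tart [0.3844 0.0716 0.0257] 406
tart [0.3771 0.1627 0.0265] 480
trans [ 0.0556 -0.1028  0.0036] rot [ 0.004  0.001 -0.833] rows 3.0 7.0
trans [ 0.1206 -0.04    0.    ] rot [ 0.    0.   -0.73] rows 4.0 7.0
```

>>> send_rows(gripper=[0,0,0,0,0,0,0,0,0], translation=[[0.006,-0.01,0],[0.012,-0.022,0],[0.019,-0.036,0.001],[0.027,-0.05,0.002],[0.035,-0.065,0.002],[0.043,-0.08,0.003],[0.05,-0.093,0.003],[0.056,-0.103,0.004],[0.056,-0.103,0.004]], rotation=[[0,0,-0.1],[0,0,-0.2],[0,0,-0.3],[0,0,-0.4],[0,0,-0.51],[0,0,-0.62],[0,0,-0.73],[0.004,0.001,-0.833],[0.004,0.001,-0.833]])

```text
clock: 24.67
eef_pos: [0.5661, 0.1214, 0.1971]
tcp_rot: [0.341, 0.94, -0.001, -0.003]
force: [0.1, -0.7, -0.6]
width: 0.0583
grip_force: 43.5
```

>>> send_rows(gripper=[0,0,0,0,0,0,0,0,0,0], translation=[[0.012,-0.004,0],[0.028,-0.009,0],[0.045,-0.015,0],[0.064,-0.021,0],[0.082,-0.027,0],[0.1,-0.033,0],[0.113,-0.037,0],[0.121,-0.04,0],[0.121,-0.04,0],[0.121,-0.04,0]], rotation=[[0,0,-0.09],[0,0,-0.19],[0,0,-0.29],[0,0,-0.39],[0,0,-0.49],[0,0,-0.59],[0,0,-0.68],[0,0,-0.73],[0,0,-0.73],[0,0,-0.73]])

```text
clock: 25.5
eef_pos: [0.4511, 0.1674, 0.1985]
tcp_rot: [-0.031, 1.0, -0.0, -0.001]
force: [0.5, 0.7, -0.2]
width: 0.0584
grip_force: 43.5
```

>>> send_rows(gripper=[0,0,0,0,0,0,0,0,0], translation=[[0,0,0.03],[0,0,0.065],[0,0,0.1],[0,0,0.13],[0,0,0.15],[0,0,0.155],[0,0,0.155],[0,0,0.155],[0,0,0.155]], rotation=[[0,0,0],[0,0,0],[0,0,0],[0,0,0],[0,0,0],[0,0,0],[0,0,0],[0,0,0],[0,0,0]])

```text
clock: 26.25
eef_pos: [0.4524, 0.1678, 0.0453]
tcp_rot: [-0.032, 0.999, 0.0, 0.0]
force: [1.0, -0.3, -0.8]
width: 0.0584
grip_force: 43.5
```

```bash
python3 - <<'E'
from h import *
o=telemetry.get_obs(); print(o['eef_pos'],o['force'],o['width'])
plan([.4519,.1669,.0145],183.8)
E
```

```text
[0.45237622 0.16777708 0.04529099] [ 1.03691042 -0.2933674  -0.82359951] 0.05837386015230628
trans [ 0.0006 -0.0009  0.0308] rot [ 0.     0.001 -0.001] rows 1.0 1.0
```

>>> send_rows(gripper=[0,0,0,0,0,0.8,0.8,0.8,0.8], translation=[[0.001,-0.001,0.01],[0.001,-0.001,0.02],[0.001,-0.001,0.028],[0.001,-0.001,0.031],[0.001,-0.001,0.031],[0.001,-0.001,0.031],[0.001,-0.001,0.031],[0.001,-0.001,0.031],[0.001,-0.001,0.031]], rotation=[[0,0,0],[0,0,0],[0,0,0],[0,0,0],[0,0,0],[0,0,0],[0,0,0],[0,0,0],[0,0,0]])

```text
clock: 27.0
eef_pos: [0.4497, 0.1666, 0.013]
tcp_rot: [-0.033, 0.999, -0.0, -0.001]
force: [0.0, -0.2, 1.2]
width: 0.0687
grip_force: 0.0
```

>>> send_rows(gripper=[0.8,0.8,0.8,0.8,0.8,1,1,1], translation=[[0,0,-0.02],[0,0,-0.05],[0,0,-0.09],[0,0,-0.13],[0,0,-0.17],[0,0,-0.186],[0,0,-0.186],[0,0,-0.186]], rotation=[[0,0,0],[0,0,0],[0,0,0],[0,0,0],[0,0,0],[0,0,0],[0,0,0],[0,0,0]])

```text
clock: 27.67
eef_pos: [0.4506, 0.1667, 0.1997]
tcp_rot: [-0.033, 0.999, 0.0, 0.0]
force: [-0.7, -0.2, -0.5]
width: 0.0855
grip_force: 0.0
```

```bash
cat >> h.py <<'E'
def lidpan(s):
    P=cloud(s); z=P[...,2]; hsv=cv2.cvtColor(s['color'],cv2.COLOR_RGB2HSV); a=(hsv[...,1]<60)&(P[...,0]<.6)&(abs(P[...,1])<.4)
    for x in comps((abs(z-.012)<.005)&a&(P[...,1]<0),500): print('lid',rect(P,x))
    for x in comps((abs(z-.042)<.006)&a,300): print('rim',rect(P,x))
    for x in comps((z>.025)&(z<.075)&(hsv[...,2]<70)&(P[...,0]<.6)&(abs(P[...,1])<.4),20): print('bar',rect(P,x),np.nanmedian(z[x]))
E
python3 - <<'E'
from h import *
s=snap('side'); tarts(s); lidpan(s); s=snap('top'); lidpan(s); o=telemetry.get_obs(); print(o['eef_pos'])
plan([.43,-.03,.2],130); plan([.431,-.201,.12],92.5,p0=[.43,-.03,.2],R0=down(130))
E
```

```text
tart [0.4539 0.0765 0.0263] 385
tart [0.3848 0.0721 0.026 ] 408
tart [0.4489 0.1669 0.0266] 455
tart [0.3773 0.1632 0.0268] 481
lid (array([ 430.4, -199.9]), array([169.8, 225.5]), 2.49, np.int64(3752))
rim (array([417.6, 119.7]), array([171.2, 277.6]), 3.84, np.int64(1665))
bar (array([ 583.7, -219.7]), array([ 4.4, 64. ]), 0.05, np.int64(64)) 0.05147865338882262
bar (array([ 428.5, -198.9]), array([15.1, 92.5]), 2.24, np.int64(152)) 0.03176065405079946
bar (array([70.2,  7.7]), array([ 4.4, 33. ]), 8.53, np.int64(37)) 0.04715478981266295
lid (array([ 431.1, -202.3]), array([170.8, 221. ]), 2.84, np.int64(7881))
rim (array([420. , 104.7]), array([170.8, 247.7]), 4.19, np.int64(1581))
bar (array([ 431.5, -201. ]), array([13.3, 91.9]), 2.73, np.int64(294)) 0.03490429652143559
[0.44895354 0.1663628  0.19759396]
trans [ 0.0318 -0.1947 -0.0022] rot [-0.002 -0.004  0.896] rows 5.0 8.0
trans [-0.1316 -0.1092  0.08  ] rot [0.    0.    0.625] rows 5.0 6.0
```

>>> send_rows(gripper=[1,1,1,1,1,1,1,1,1], translation=[[0.004,-0.024,0],[0.008,-0.049,0],[0.012,-0.073,0],[0.016,-0.097,0],[0.02,-0.122,0],[0.024,-0.146,0],[0.028,-0.17,-0.001],[0.032,-0.195,-0.002],[0.032,-0.195,-0.002]], rotation=[[0,0,0.11],[0,0,0.22],[0,0,0.33],[0,0,0.44],[0,0,0.55],[0,0,0.66],[0,0,0.77],[-0.002,-0.004,0.88],[-0.002,-0.004,0.896]])

```text
clock: 28.52
eef_pos: [0.4296, -0.0331, 0.1993]
tcp_rot: [0.426, 0.905, -0.001, -0.0]
force: [0.9, -0.2, -0.4]
width: 0.0853
grip_force: 0.0
```

>>> send_rows(gripper=[1,1,1,1,0.6,0.6,0.6,0.6,0.6,0.6], translation=[[-0.022,-0.018,0.013],[-0.044,-0.036,0.026],[-0.066,-0.055,0.04],[-0.088,-0.073,0.053],[-0.11,-0.091,0.067],[-0.132,-0.109,0.08],[-0.132,-0.109,0.08],[-0.132,-0.109,0.08],[-0.132,-0.109,0.08],[-0.132,-0.109,0.08]], rotation=[[0,0,0.11],[0,0,0.22],[0,0,0.33],[0,0,0.44],[0,0,0.55],[0,0,0.625],[0,0,0.625],[0,0,0.625],[0,0,0.625],[0,0,0.625]])

```text
clock: 29.35
eef_pos: [0.4321, -0.1999, 0.1207]
tcp_rot: [0.691, 0.723, 0.001, 0.0]
force: [-0.9, 0.2, -0.8]
width: 0.0513
grip_force: 0.0
```

```bash
python3 - <<'E'
from h import *
s=snap('side'); lidpan(s); o=telemetry.get_obs(); print(o['eef_pos']); s=snap('top'); lidpan(s)
plan([.431,-.201,.02],92.6)
E
```

```text
lid (array([ 430.5, -200.3]), array([169.3, 225.1]), 2.64, np.int64(3760))
rim (array([417.8, 120.2]), array([171.6, 276.1]), 3.9, np.int64(1692))
bar (array([ 583.8, -216.8]), array([ 4.3, 62.7]), 0.5, np.int64(60)) 0.05151281653975105
bar (array([ 428.4, -196. ]), array([13.9, 91. ]), 1.94, np.int64(138)) 0.03200756295336017
[ 0.43243435 -0.1999896   0.12106736]
lid (array([ 431.3, -202.2]), array([170.4, 220.1]), 2.9, np.int64(5536))
rim (array([419.3, 118.2]), array([170.2, 275.6]), 4.16, np.int64(1990))
bar (array([ 430.2, -185.9]), array([12.6, 62.6]), 1.18, np.int64(183)) 0.03507917646190461
trans [-0.0008 -0.0019  0.1013] rot [ 0.003 -0.     0.001] rows 3.0 1.0
```

>>> send_rows(gripper=[0.6,0.6,0.6,0.6,0.6,0,0,0,0,0], translation=[[-0.001,-0.002,0.03],[-0.001,-0.002,0.06],[-0.001,-0.002,0.085],[-0.001,-0.002,0.101],[-0.001,-0.002,0.101],[-0.001,-0.002,0.101],[-0.001,-0.002,0.101],[-0.001,-0.002,0.101],[-0.001,-0.002,0.101],[-0.001,-0.002,0.101]], rotation=[[0.003,0,0.001],[0.003,0,0.001],[0.003,0,0.001],[0.003,0,0.001],[0.003,0,0.001],[0.003,0,0.001],[0.003,0,0.001],[0.003,0,0.001],[0.003,0,0.001],[0.003,0,0.001]], force=80)

```text
clock: 30.28
eef_pos: [0.432, -0.2029, 0.0218]
tcp_rot: [0.692, 0.722, 0.0, 0.001]
force: [-0.2, 2.2, 5.1]
width: 0.0136
grip_force: 78.7
```

>>> send_rows(gripper=[0,0,0,0,0,0,0,0,0,0], translation=[[0,0,0],[0,0,0],[0,0,0],[0,0,-0.02],[0,0,-0.05],[0,0,-0.08],[0,0,-0.1],[0,0,-0.1],[0,0,-0.1],[0,0,-0.1]], rotation=[[0,0,0],[0,0,0],[0,0,0],[0,0,0],[0,0,0],[0,0,0],[0,0,0],[0,0,0],[0,0,0],[0,0,0]])

```text
clock: 31.12
eef_pos: [0.4304, -0.202, 0.1198]
tcp_rot: [0.692, 0.722, -0.0, -0.0]
force: [0.3, 0.2, -2.3]
width: 0.0134
grip_force: 79.0
```

```bash
python3 - <<'E'
from h import *
s=snap('side'); save(s,'e.png',(260,110,520,320),2.3); o=telemetry.get_obs(); print(o['eef_pos'],R.from_quat(o['tcp_rot']).as_euler('ZYX',degrees=True))
for n in('top','side'):
    s=snap(n);P=cloud(s); z=P[...,2]; hsv=cv2.cvtColor(s['color'],cv2.COLOR_RGB2HSV)
    for x in comps((z>.09)&(z<.13)&(hsv[...,1]<60)&(hsv[...,2]>130)&(P[...,0]<.57),300):
        print(n,rect(P,x)); A=np.c_[P[x][:,:2],np.ones(x.sum())]; print(np.linalg.lstsq(A,z[x],rcond=None)[0],np.median(z[x]))
E
```

```text
[ 0.43001322 -0.2017601   0.11920559] [ 9.24536161e+01 -5.17292278e-02 -1.79895263e+02]
top (array([ 429.7, -201. ]), array([170.7, 220.4]), 2.5, np.int64(6493))
[-0.0019426   0.0036693   0.11193836] 0.11040063295183829
side (array([  145.2, -1286. ]), array([249.7, 460.4]), 7.44, np.int64(1308))
[-0.00101061 -0.04882851  0.06283322] 0.12414163034987058
side (array([ 428.6, -200.1]), array([170.3, 225.1]), 2.04, np.int64(3437))
[-0.00501636  0.0012908   0.10987687] 0.10751787101195236
```

View pics/e.png

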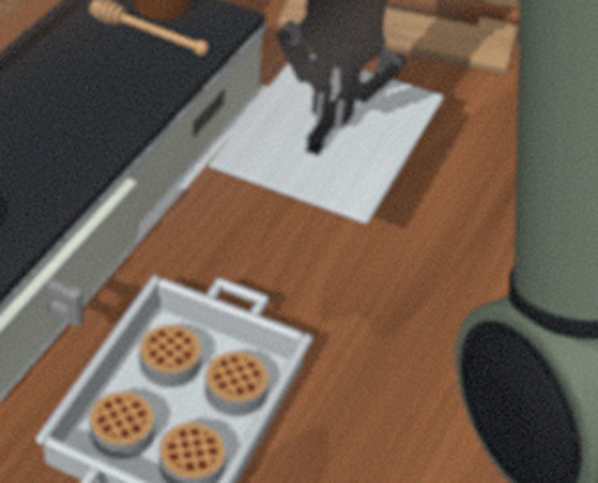

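The lid hangs level in the gripper at (320,140), and all four tartlets stand upright in the pan. Carry the lid over.

```bash
python3 - <<'E'
from h import *
plan([.4194,.1179,.12],94.1); plan([.4194,.1179,.07],94.1,p0=[.4194,.1179,.12],R0=down(94.1))
E
```

```text
trans [ 0.3197  0.0032 -0.0007] rot [-0.002 -0.001 -0.028] rows 8.0 1.0
trans [0.   0.   0.05] rot [0. 0. 0.] rows 2.0 0.0
```

>>> send_rows(gripper=[0,0,0,0,0,0,0,0,0,0], translation=[[0.02,0,0],[0.05,0,0],[0.085,0,0],[0.125,0.001,0],[0.165,0.001,0],[0.205,0.002,0],[0.245,0.002,0],[0.28,0.003,0],[0.305,0.003,0],[0.32,0.003,-0.001]], rotation=[[0,0,-0.003],[0,0,-0.006],[0,0,-0.009],[0,0,-0.012],[0,0,-0.015],[0,0,-0.018],[0,0,-0.021],[0,0,-0.024],[-0.002,-0.001,-0.028],[-0.002,-0.001,-0.028]])

```text
clock: 32.1
eef_pos: [0.4187, 0.1201, 0.12]
tcp_rot: [0.68, 0.733, -0.0, -0.0]
force: [-0.9, -0.5, -3.1]
width: 0.0136
grip_force: 79.0
```

>>> send_rows(gripper=[0,0,0,0,0,0,0,0], translation=[[0,0,0],[0,0,0.015],[0,0,0.03],[0,0,0.04],[0,0,0.045],[0,0,0.045],[0,0,0.045],[0,0,0.045]], rotation=[[0,0,0],[0,0,0],[0,0,0],[0,0,0],[0,0,0],[0,0,0],[0,0,0],[0,0,0]])

```text
clock: 32.77
eef_pos: [0.4206, 0.1172, 0.0764]
tcp_rot: [0.681, 0.732, 0.0, 0.001]
force: [0.2, 0.1, -1.8]
width: 0.0138
grip_force: 78.9
```

```bash
cat >> h.py <<'E'
def bright(s,z0,z1):
    P=cloud(s); z=P[...,2]; hsv=cv2.cvtColor(s['color'],cv2.COLOR_RGB2HSV)
    for x in comps((z>z0)&(z<z1)&(hsv[...,1]<60)&(hsv[...,2]>130)&(P[...,0]<.6)&(abs(P[...,1])<.4),100):
        A=np.c_[P[x][:,:2],np.ones(x.sum())]; print(rect(P,x),np.linalg.lstsq(A,z[x],rcond=None)[0][:2],np.median(z[x]))
E
python3 - <<'E'
from h import *
o=telemetry.get_obs(); print(o['eef_pos'],R.from_quat(o['tcp_rot']).as_euler('ZYX',degrees=True),o['force'])
for n in('top','side'): s=snap(n); print(n); bright(s,.052,.08); bright(s,.03,.05)
plan([.4194,.1179,.055],94.1)
E
```

```text
[0.42062179 0.11715682 0.07635797] [9.40987073e+01 6.88718325e-02 1.79886722e+02] [ 0.23867727  0.10382212 -1.80444789]
top
(array([420.3, 118.3]), array([170.8, 220.6]), 4.32, np.int64(5611)) [0.00245516 0.00146177] 0.06775625858876813
(array([427.9,  -5.5]), array([55.8, 27.3]), 5.92, np.int64(181)) [ 0.00659349 -0.01024659] 0.04035636764377343
side
(array([419.5, 118.7]), array([171.1, 221.9]), 3.91, np.int64(5343)) [-0.00298913  0.00729962] 0.06553449054444078
(array([366.5, 157.3]), array([270.3, 139.7]), 55.1, np.int64(903)) [ 0.00369851 -0.01494685] 0.04002924876483952
trans [ 0.0007 -0.0015  0.0216] rot [0.003 0.001 0.   ] rows 1.0 1.0
```

>>> send_rows(gripper=[0,0,0,0,0,0,0,0.5,0.5,0.5], translation=[[0.001,-0.001,0.005],[0.001,-0.001,0.01],[0.001,-0.001,0.014],[0.001,-0.001,0.018],[0.001,-0.001,0.021],[0.001,-0.001,0.021],[0.001,-0.001,0.021],[0.001,-0.001,0.021],[0.001,-0.001,0.021],[0.001,-0.001,0.021]], rotation=[[0,0,0],[0,0,0],[0,0,0],[0,0,0],[0,0,0],[0,0,0],[0,0,0],[0,0,0],[0,0,0],[0,0,0]])

```text
clock: 33.7
eef_pos: [0.4194, 0.1184, 0.055]
tcp_rot: [0.681, 0.732, 0.0, 0.001]
force: [0.1, 0.3, -1.0]
width: 0.0426
grip_force: 0.0
```

>>> send_rows(gripper=[0.6,0.6,0.6,0.6,0.6,0.6,0.6,0.6,0.6], translation=[[0,0,0],[0,0,-0.02],[0,0,-0.05],[0,0,-0.09],[0,0,-0.12],[0,0,-0.14],[0,0,-0.15],[0,0,-0.15],[0,0,-0.15]], rotation=[[0,0,0],[0,0,0],[0,0,0],[0,0,0],[0,0,0],[0,0,0],[0,0,0],[0,0,0],[0,0,0]])

```text
clock: 34.45
eef_pos: [0.4192, 0.1185, 0.205]
tcp_rot: [0.681, 0.732, 0.001, 0.001]
force: [0.3, -0.7, -0.1]
width: 0.0514
grip_force: 0.0
```

```bash
python3 - <<'E'
from h import *
o=telemetry.get_obs(); print(o['eef_pos'])
for n in('top','side'): s=snap(n); print(n); bright(s,.034,.056); save(s,'f%s.png'%n,(180,160,480,340),2)
P=cloud(s);z=P[...,2]
for x in comps((z>.05)&(z<.1)&(P[...,0]<.6)&(P[...,0]>.5)&(abs(P[...,1])<.4),15): print('door',rect(P,x))
E
```

```text
[0.4192236  0.11852199 0.20504983]
top
(array([419.1, 117.2]), array([170.8, 273.6]), 4.21, np.int64(6329)) [7.51704524e-05 4.35120926e-03] 0.047142672623193584
side
(array([418.3, 119.7]), array([172.1, 277.6]), 4.18, np.int64(7120)) [-0.00282544  0.00115306] 0.0446691141780166
door (array([ 585.9, -319.5]), array([75.9,  5.8]), 89.59, np.int64(170))
door (array([584.4, -72.1]), array([ 4. , 23.7]), 6.89, np.int64(24))
door (array([561.9, 142.1]), array([346.2,  61.2]), 87.45, np.int64(2494))
```

View pics/fside.png

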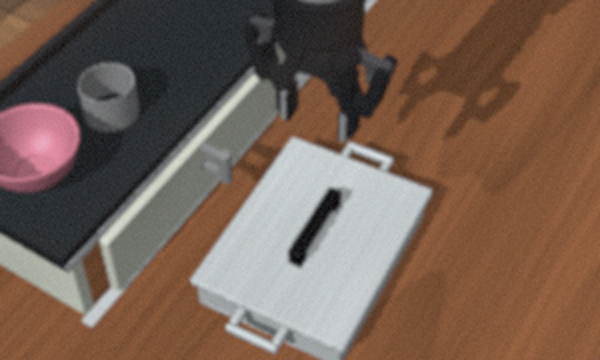

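The lid sits flat on the pan (plane within 0.5°, top at about 46 mm). The door handle is at (217,160) and the door is slightly ajar. Open it by pushing the handle with shut fingers.

```bash
python3 - <<'E'
from h import *
plan([.5385,.15,.205],90.5); plan([.5385,.15,.055],90.5,p0=[.5385,.15,.205],R0=down(90.5));plan([.541,-.165,.055],90.5,p0=[.5385,.15,.055],R0=down(90.5))
E
```

```text
trans [ 0.0229  0.1223 -0.0012] rot [-0.     0.001  0.061] rows 3.0 1.0
trans [0.   0.   0.15] rot [0. 0. 0.] rows 4.0 0.0
trans [-3.15e-01 -2.00e-04  0.00e+00] rot [0. 0. 0.] rows 8.0 0.0
```

>>> send_rows(gripper=[0,0,0,0,0,0,0,0,0,0], translation=[[0.006,0.03,0],[0.012,0.065,0],[0.018,0.1,0],[0.023,0.122,0],[0.023,0.122,0],[0.023,0.122,0.03],[0.023,0.122,0.07],[0.023,0.122,0.11],[0.023,0.122,0.149],[0.023,0.122,0.149]], rotation=[[0,0,0.02],[0,0,0.04],[0,0.001,0.061],[0,0.001,0.061],[0,0.001,0.061],[0,0.001,0.061],[0,0.001,0.061],[0,0.001,0.061],[0,0.001,0.061],[0,0.001,0.061]])

```text
clock: 35.38
eef_pos: [0.5314, 0.1488, 0.048]
tcp_rot: [0.704, 0.71, -0.006, -0.004]
force: [-2.4, -0.5, -0.3]
width: 0.0002
grip_force: 0.0
```

>>> send_rows(gripper=[0,0,0,0,0,0,0,0,0,0], translation=[[-0.005,0,0],[-0.012,0,0],[-0.02,0,0],[-0.03,0,0],[-0.045,0,0],[-0.06,0,0],[-0.08,0,0],[-0.1,0,0],[-0.12,0,0],[-0.14,0,0]], rotation=[[0,0,0],[0,0,0],[0,0,0],[0,0,0],[0,0,0],[0,0,0],[0,0,0],[0,0,0],[0,0,0],[0,0,0]])

```text
clock: 36.22
eef_pos: [0.5423, 0.0087, 0.0587]
tcp_rot: [0.704, 0.71, 0.003, 0.002]
force: [1.9, 2.1, 0.6]
width: -0.0
grip_force: 1.2
```

>>> send_rows(gripper=[0,0,0,0,0,0,0,0,0,0], translation=[[-0.02,0,0],[-0.04,0,0],[-0.06,0,0],[-0.08,0,0],[-0.1,0,0],[-0.12,0,0],[-0.135,0,0],[-0.15,0,0],[-0.16,0,0],[-0.165,0,0]], rotation=[[0,0,0],[0,0,0],[0,0,0],[0,0,0],[0,0,0],[0,0,0],[0,0,0],[0,0,0],[0,0,0],[0,0,0]])

```text
clock: 37.05
eef_pos: [0.5425, -0.1572, 0.0578]
tcp_rot: [0.705, 0.709, 0.001, 0.002]
force: [0.9, 0.4, 0.5]
width: -0.0001
grip_force: 0.7
```

```bash
python3 - <<'E'
from h import *
o=telemetry.get_obs(); print(o['eef_pos'],o['force'])
s=snap('side'); save(s,'g.png',(180,110,480,340),2)
E
```

```text
[ 0.54253002 -0.15717357  0.05783504] [0.94134772 0.38203683 0.4579982 ]
```

View pics/g.png

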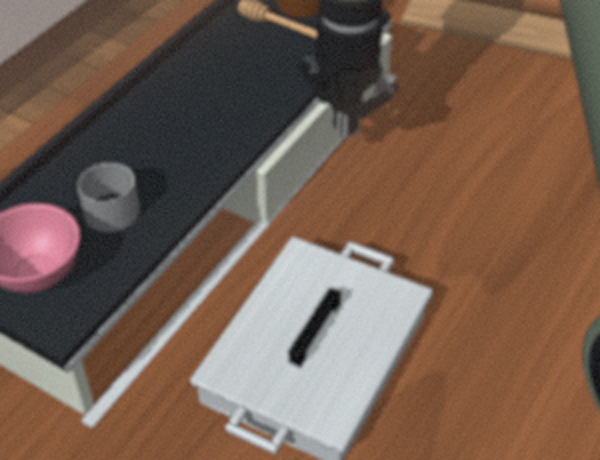

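The compartment is open and the leaf's left edge is at (262,190), near the mid divider. Push gently to the end stop.

>>> send_rows(gripper=[0,0,0,0,0,0,0,0], translation=[[-0.002,0,0],[-0.004,0,0],[-0.006,0,0],[-0.008,0,0],[-0.009,0,0],[-0.009,0,0],[-0.009,0,0],[-0.009,0,0]], rotation=[[0,0,0],[0,0,0],[0,0,0],[0,0,0],[0,0,0],[0,0,0],[0,0,0],[0,0,0]])

```text
clock: 37.77
eef_pos: [0.5417, -0.1637, 0.0561]
tcp_rot: [0.704, 0.71, 0.0, 0.0]
force: [0.2, 0.8, 0.2]
width: -0.0002
grip_force: 0.6
```

```bash
python3 - <<'E'
from h import *
o=telemetry.get_obs(); print(o['eef_pos'],o['force'])
s=snap('top')
for i,x0 in enumerate((.560,.575)):
    pass
P=cloud(s);z=P[...,2]; m=(z>.078)&(z<.098)&(P[...,0]>.56)&(P[...,0]<.59); print(rect(P,m))
for x in comps(m,10): print(rect(P,x))
E
```

```text
[ 0.54165281 -0.16374238  0.05608624] [0.18234472 0.83516877 0.17789017]
(array([577.2,  78.7]), array([ 15.2, 468.7]), 0.37, np.int64(737))
(array([582.6, 232.2]), array([  2. , 161.8]), 0.45, np.int64(102))
(array([583.9,  54.4]), array([  1.9, 186.7]), 0.64, np.int64(144))
(array([578.2, -89.7]), array([ 15.1, 131.9]), 0.53, np.int64(491))
```

The door is open, with its leaf edge clear of the compartment. Next, align the pan by its +y loop.

```bash
python3 - <<'E'
from h import *
plan([.54,-.155,.17],90.5); plan([.4096,.2442,.13],94.1,p0=[.54,-.155,.17],R0=down(90.5));plan([.4096,.2442,.022],94.1,p0=[.4096,.2442,.13],R0=down(94.1))
E
```

```text
trans [ 0.0087 -0.0014 -0.1139] rot [ 0.001 -0.    -0.   ] rows 3.0 1.0
trans [ 0.4003 -0.1269  0.04  ] rot [ 0.    0.   -0.06] rows 11.0 1.0
trans [0.    0.    0.108] rot [0. 0. 0.] rows 3.0 0.0
```

>>> send_rows(gripper=[0,0,0,0,0,0,0,0,0], translation=[[0.004,0,0],[0.008,0,-0.002],[0.009,-0.001,-0.02],[0.009,-0.001,-0.05],[0.009,-0.001,-0.085],[0.009,-0.001,-0.114],[0.009,-0.001,-0.114],[0.009,-0.001,-0.114],[0.009,-0.001,-0.114]], rotation=[[0,0,0],[0,0,0],[0,0,0],[0,0,0],[0,0,0],[0,0,0],[0,0,0],[0,0,0],[0,0,0]])

```text
clock: 38.57
eef_pos: [0.5403, -0.1546, 0.1699]
tcp_rot: [0.704, 0.71, 0.0, 0.001]
force: [0.2, 1.0, -0.5]
width: -0.0
grip_force: 0.0
```

>>> send_rows(gripper=[0,0,0,0,0,0.85,0.85,0.85,0.85,0.85], translation=[[0.038,-0.012,0],[0.076,-0.024,0],[0.114,-0.036,0],[0.152,-0.048,0],[0.19,-0.06,0],[0.228,-0.072,0],[0.266,-0.084,0],[0.304,-0.096,0],[0.342,-0.108,0],[0.37,-0.117,0.02]], rotation=[[0,0,0],[0,0,0],[0,0,0],[0,0,0],[0,0,-0.02],[0,0,-0.03],[0,0,-0.04],[0,0,-0.05],[0,0,-0.06],[0,0,-0.06]])

```text
clock: 39.4
eef_pos: [0.4204, 0.2171, 0.1511]
tcp_rot: [0.681, 0.732, 0.002, 0.001]
force: [1.3, -0.4, -0.7]
width: 0.0603
grip_force: 0.0
```

>>> send_rows(gripper=[0.85,0.85,0.85,0.85,0.85], translation=[[0,0,0],[0,0,0],[0,0,0],[0,0,0],[0,0,0]], rotation=[[0,0,0],[0,0,0],[0,0,0],[0,0,0],[0,0,0]])

```text
clock: 39.82
eef_pos: [0.4211, 0.2131, 0.1501]
tcp_rot: [0.682, 0.731, 0.001, 0.001]
force: [0.7, -0.7, 0.6]
width: 0.0726
grip_force: 0.0
```

```bash
python3 - <<'E'
from h import *
o=telemetry.get_obs(); print(o['eef_pos'],o['width'])
s=snap('top'); bright(s,.034,.056)
plan([.4096,.2442,.08],94.1); plan([.4096,.2442,.022],94.1,p0=[.4096,.2442,.08],R0=down(94.1))
E
```

```text
[0.42111679 0.21314408 0.15006968] 0.07256508626921325
(array([419.5, 116.3]), array([171.2, 271. ]), 4.51, np.int64(8937)) [0.00055392 0.00268052] 0.04713767890894265
trans [ 0.0318 -0.0096  0.0702] rot [ 0.002  0.    -0.003] rows 2.0 1.0
trans [0.    0.    0.058] rot [0. 0. 0.] rows 2.0 0.0
```

Go down over the loop and grip it.

>>> send_rows(gripper=[0.85,0.85,0.85,0.85,0.85,0.85,0.85,0.85,0.85], translation=[[0.016,-0.005,0.01],[0.032,-0.01,0.03],[0.032,-0.01,0.05],[0.032,-0.01,0.07],[0.032,-0.01,0.09],[0.032,-0.01,0.11],[0.032,-0.01,0.128],[0.032,-0.01,0.128],[0.032,-0.01,0.128]], rotation=[[0,0,0],[0,0,0],[0,0,0],[0,0,0],[0,0,0],[0,0,0],[0,0,0],[0,0,0],[0,0,0]])

```text
clock: 40.62
eef_pos: [0.4082, 0.2444, 0.0217]
tcp_rot: [0.682, 0.731, -0.0, 0.0]
force: [-0.3, 0.3, 0.6]
width: 0.0724
grip_force: 0.0
```

>>> send_rows(gripper=[0,0,0,0,0,0,0,0], translation=[[0,0,0],[0,0,0],[0,0,0],[0,0,0],[0,0,0],[0,0,0],[0,0,0],[0,0,0]], rotation=[[0,0,0],[0,0,0],[0,0,0],[0,0,0],[0,0,0],[0,0,0],[0,0,0],[0,0,0]], force=70)

```text
clock: 41.28
eef_pos: [0.4099, 0.2454, 0.0237]
tcp_rot: [0.682, 0.732, 0.002, 0.002]
force: [-0.0, -2.0, 7.0]
width: 0.054
grip_force: 74.3
```

```bash
python3 - <<'E'
from h import *
o=telemetry.get_obs(); print(o['eef_pos'],o['width'],o['force'],R.from_quat(o['tcp_rot']).as_euler('ZYX',degrees=True))
s=snap('side'); bright(s,.034,.056); s=snap('top'); bright(s,.034,.056)
E
```

```text
[0.40985198 0.24540843 0.02374676] 0.05396260340782406 [-6.53130338e-03 -2.04874195e+00  7.02807076e+00] [9.40505373e+01 3.00099496e-03 1.79737504e+02]
(array([407. , 104.1]), array([147.5, 251.4]), 4.29, np.int64(3938)) [-0.00220307  0.00783036] 0.0447469045354115
(array([409.8, 243.2]), array([30.8, 58.5]), 89.57, np.int64(180)) [-0.01804777 -0.12145903] 0.038305650580841316
(array([419.1, 111.9]), array([171.5, 262.5]), 4.32, np.int64(8907)) [0.00020625 0.00374178] 0.04719814580911418
```

```bash
python3 - <<'E'
from h import *
z=.0237
plan([.445,.266,z],90.35); plan([.519,.266,z],90.35,p0=[.445,.266,z],R0=down(90.35))
E
```

```text
trans [0.0181 0.0365 0.0002] rot [ 0.004 -0.     0.062] rows 1.0 1.0
trans [-0.0005  0.074   0.    ] rot [0. 0. 0.] rows 2.0 0.0
```

>>> send_rows(gripper=[0,0,0,0,0,0,0,0,0,0], translation=[[0.002,0.004,0],[0.004,0.008,0],[0.007,0.013,0],[0.009,0.018,0],[0.012,0.024,0],[0.014,0.029,0],[0.016,0.033,0],[0.018,0.0365,0],[0.018,0.0365,0],[0.018,0.0365,0]], rotation=[[0,0,0.006],[0,0,0.014],[0,0,0.022],[0,0,0.03],[0,0,0.038],[0,0,0.046],[0,0,0.054],[0,0,0.062],[0,0,0.062],[0,0,0.062]])

```text
clock: 42.22
eef_pos: [0.4412, 0.2629, 0.0237]
tcp_rot: [0.706, 0.708, -0.003, 0.002]
force: [-11.3, -9.6, 18.5]
width: 0.054
grip_force: 75.5
```

```bash
python3 - <<'E'
from h import *
o=telemetry.get_obs(); print(o['eef_pos'],o['width'],o['force'],R.from_quat(o['tcp_rot']).as_euler('ZYX',degrees=True))
for n in('side','top'):
    s=snap(n); bright(s,.0425,.056); P=cloud(s); hsv=cv2.cvtColor(s['color'],cv2.COLOR_RGB2HSV); z=P[...,2]
    for x in comps((abs(z-.047)<.006)&(hsv[...,1]<50)&(P[...,0]<.58)&(P[...,0]>.3),1000): print(P[x][:,1].min(),P[x][:,1].max(),P[x][:,0].max())
# walls
P=cloud(snap('side'))
save(s,'h.png',(140,150,340,320),3)
E
```

```text
[0.4412109  0.2628695  0.02368862] 0.053992079781779036 [-11.29927559  -9.64454883  18.47796799] [  90.14983633    0.34403217 -179.91709731]
(array([439.3, 137.7]), array([170.4, 221.9]), 0.58, np.int64(4243)) [-0.00212313  0.00433269] 0.044921927662289994
0.02625612974806988 0.24807116537777252 0.5256068528084623
(array([440.9, 138.4]), array([170.3, 224.3]), 0.63, np.int64(8604)) [4.95441820e-04 6.58475604e-05] 0.047299900325507474
0.5057452733229898 0.6498435388078029 0.5799996204565416
0.020749299171169685 0.2585488443132176 0.5263491363704788
```

View pics/h.png

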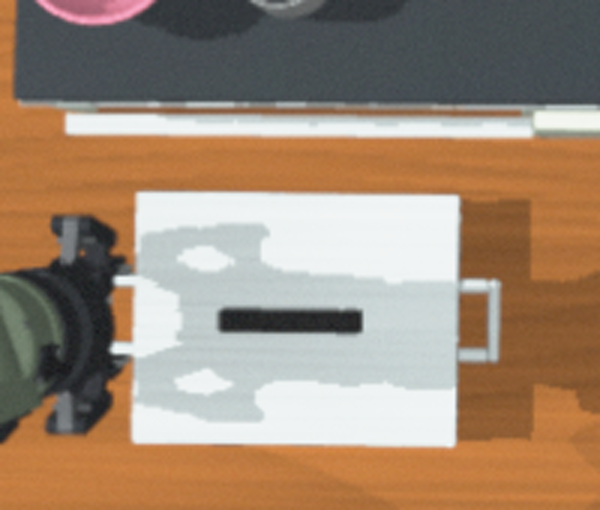

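The pan is square to the cupboard: lid edges at 134 and 458 px, against the bay from about 65 to 533 px. Feed it into the mouth, easing the downward pressure.

>>> send_rows(gripper=[0,0,0,0,0,0,0,0,0,0], translation=[[0,0,-0.003],[0,0.005,-0.004],[0,0.013,-0.004],[0,0.022,-0.004],[0,0.032,-0.004],[0,0.043,-0.004],[0,0.055,-0.004],[0,0.065,-0.004],[0,0.072,-0.004],[0,0.076,-0.004]], rotation=[[0,0,0],[0,0,0],[0,0,0],[0,0,0],[0,0,0],[0,0,0],[0,0,0],[0,0,0],[0,0,0],[0,0,0]])

```text
clock: 43.2
eef_pos: [0.5186, 0.2662, 0.0257]
tcp_rot: [0.705, 0.71, -0.001, -0.001]
force: [-18.7, -0.1, 7.1]
width: 0.0543
grip_force: 78.3
```

>>> send_rows(gripper=[0,0,0.8,0.8,0.8,0.8,0.8], translation=[[0,0,0],[0,0,0],[0,0,0],[0,0,0],[0,0,0],[0,0,0],[0,0,0]], rotation=[[0,0,0],[0,0,0],[0,0,0],[0,0,0],[0,0,0],[0,0,0],[0,0,0]])

```text
clock: 43.78
eef_pos: [0.5147, 0.2657, 0.025]
tcp_rot: [0.704, 0.71, -0.003, -0.002]
force: [-12.9, -0.1, 0.1]
width: 0.0682
grip_force: 0.0
```

```bash
python3 - <<'E'
from h import *
o=telemetry.get_obs(); print(o['eef_pos'],o['width'],o['force'],R.from_quat(o['tcp_rot']).as_euler('ZYX',degrees=True))
for n in('side','top'):
    s=snap(n); P=cloud(s); hsv=cv2.cvtColor(s['color'],cv2.COLOR_RGB2HSV); z=P[...,2]
    for x in comps((abs(z-.047)<.006)&(hsv[...,1]<50)&(P[...,0]<.58)&(P[...,0]>.3)&(P[...,1]<.4),1000): print(rect(P,x))
E
```

```text
[0.51472775 0.26570426 0.02497597] 0.06819736571760471 [-12.87803985  -0.09657328   0.06548989] [ 9.04927382e+01  9.03002045e-02 -1.79575233e+02]
(array([506. , 139.4]), array([147. , 220.8]), 0.65, np.int64(4098))
(array([506.2, 135.2]), array([147.6, 263.3]), 0.02, np.int64(7270))
```

Something resists in x, probably a knuckle against the slab edge. Back off slightly and lift clear.

>>> send_rows(gripper=[0.8,0.8,0.8,0.8,0.8,0.8,0.8,0.8,0.8,0.8], translation=[[0,-0.003,0],[0,-0.005,0],[0,-0.006,0],[0,-0.006,0],[0,-0.006,-0.02],[0,-0.006,-0.05],[0,-0.006,-0.09],[0,-0.006,-0.13],[0,-0.006,-0.15],[0,-0.006,-0.15]], rotation=[[0,0,0],[0,0,0],[0,0,0],[0,0,0],[0,0,0],[0,0,0],[0,0,0],[0,0,0],[0,0,0],[0,0,0]])

```text
clock: 44.72
eef_pos: [0.5181, 0.2678, 0.1829]
tcp_rot: [0.705, 0.709, 0.006, 0.003]
force: [1.2, -0.9, 0.4]
width: 0.0684
grip_force: 0.0
```

```bash
python3 - <<'E'
from h import *
o=telemetry.get_obs(); print(o['eef_pos'],o['force'])
s=snap('side'); save(s,'i.png',(180,150,480,340),2)
P=cloud(s); hsv=cv2.cvtColor(s['color'],cv2.COLOR_RGB2HSV); z=P[...,2]
x=max(comps((abs(z-.047)<.006)&(hsv[...,1]<50)&(P[...,0]<.58)&(P[...,0]>.3)&(P[...,1]<.4)),key=np.sum); print(rect(P,x),P[x].min(0))
R1=R.from_quat(o['tcp_rot'])
for t in(30,-30): print(t,down(180.5,t).apply([0,0,1]))
E
```

```text
[0.5180614  0.26776898 0.18294378] [ 1.16913326 -0.8770759   0.40446189]
(array([506.7, 140.1]), array([149., 222.]), 0.65, np.int64(5074)) [0.43096533 0.02838287 0.04101414]
30 [-0.49998096 -0.00436327 -0.8660254 ]
-30 [ 0.49998096  0.00436327 -0.8660254 ]
```

View pics/i.png

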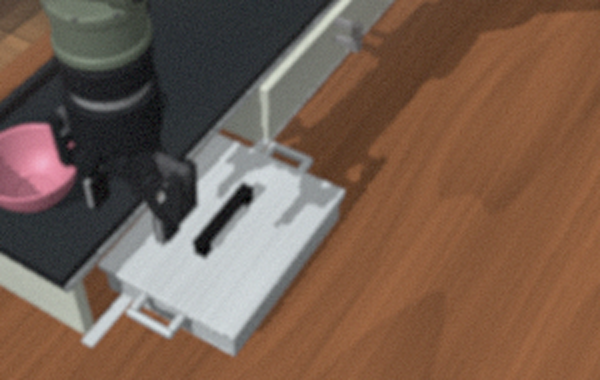

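The pan is about 90 mm into the mouth, square, at y = 0.140. For the rest, tilt the tool 45° forward and push the front rim with both open fingertips.

```bash
python3 - <<'E'
from h import *
a,b,c,d=[.44,.2,.2],[.385,.14,.17],[.385,.14,.10],[.39,.14,.02]
plan(a,140); plan(b,180.5,-15,p0=a,R0=down(140)); plan(c,180.5,-45,p0=b,R0=down(180.5,-15)); plan(d,180.5,-45,p0=c,R0=down(180.5,-45))
E
```

```text
trans [-0.0667 -0.0768 -0.0209] rot [ 0.01   0.002 -0.827] rows 3.0 7.0
trans [ 0.0036 -0.0813  0.03  ] rot [-0.088 -0.239 -0.671] rows 3.0 7.0
trans [0.0181 0.     0.0676] rot [ 0.  -0.5 -0. ] rows 2.0 5.0
trans [ 0.053  -0.      0.0601] rot [0. 0. 0.] rows 2.0 0.0
```

>>> send_rows(gripper=[1,1,1,1,1,1,1,1,1,1], translation=[[-0.008,-0.009,-0.003],[-0.016,-0.019,-0.005],[-0.025,-0.028,-0.008],[-0.033,-0.038,-0.01],[-0.042,-0.048,-0.013],[-0.05,-0.058,-0.016],[-0.058,-0.067,-0.018],[-0.067,-0.077,-0.021],[-0.067,-0.077,-0.021],[-0.067,-0.077,-0.021]], rotation=[[0.001,0,-0.1],[0.002,0,-0.2],[0.004,0,-0.31],[0.005,0.001,-0.41],[0.006,0.001,-0.52],[0.007,0.001,-0.62],[0.009,0.002,-0.73],[0.01,0.002,-0.827],[0.01,0.002,-0.827],[0.01,0.002,-0.827]])

```text
clock: 45.6
eef_pos: [0.4367, 0.1986, 0.1964]
tcp_rot: [0.344, 0.939, -0.003, -0.004]
force: [1.0, 0.1, 0.0]
width: 0.0856
grip_force: 0.0
```

>>> send_rows(gripper=[1,1,1,1,1,1,1,1,1,1], translation=[[0,-0.01,0.004],[0.001,-0.02,0.007],[0.001,-0.03,0.011],[0.002,-0.04,0.015],[0.002,-0.05,0.019],[0.003,-0.06,0.022],[0.003,-0.07,0.026],[0.004,-0.081,0.03],[0.004,-0.081,0.03],[0.004,-0.081,0.03]], rotation=[[-0.011,-0.03,-0.084],[-0.022,-0.06,-0.168],[-0.033,-0.09,-0.252],[-0.044,-0.12,-0.336],[-0.055,-0.15,-0.42],[-0.066,-0.18,-0.504],[-0.077,-0.21,-0.588],[-0.088,-0.239,-0.671],[-0.088,-0.239,-0.671],[-0.088,-0.239,-0.671]])

```text
clock: 46.43
eef_pos: [0.3813, 0.1393, 0.1674]
tcp_rot: [-0.002, 0.992, -0.001, 0.126]
force: [1.2, -0.6, 0.0]
width: 0.0856
grip_force: 0.0
```

>>> send_rows(gripper=[1,1,1,1,1,1,1,1], translation=[[0.003,0,0.011],[0.006,0,0.022],[0.009,0,0.034],[0.012,0,0.045],[0.015,0,0.056],[0.018,0,0.068],[0.018,0,0.068],[0.018,0,0.068]], rotation=[[0,-0.085,0],[0,-0.17,0],[0,-0.25,0],[0,-0.335,0],[0,-0.42,0],[0,-0.5,0],[0,-0.5,0],[0,-0.5,0]])

```text
clock: 47.1
eef_pos: [0.4083, 0.1707, 0.124]
tcp_rot: [-0.0, 0.933, -0.011, 0.359]
force: [0.1, -1.1, -0.1]
width: 0.0856
grip_force: 0.0
```

```bash
python3 - <<'E'
from h import *
o=telemetry.get_obs(); print(o['eef_pos'],o['force'],o['q'],R.from_quat(o['tcp_rot']).apply([0,0,1]))
plan([.39,.14,.021],180.5,-45); T=down(180.5,-45).inv(); print('per 10mm +x',T.apply([.01,0.0,0]))
s=snap('side'); save(s,'j.png',(180,100,480,340),2)
E
```

```text
[0.40830651 0.17068593 0.12399783] [ 0.09052808 -1.05944708 -0.11578795] [ 0.43565246  0.06623239 -1.29183175 -0.46569333 -0.30497986  0.3264876 ] [ 0.6694108  -0.01961324 -0.74263349]
trans [ 0.0828 -0.0287  0.0648] rot [-0.024 -0.05   0.002] rows 3.0 1.0
per 10mm +x [-7.07079857e-03 -8.72653550e-05  7.07079857e-03]
```

View pics/j.png

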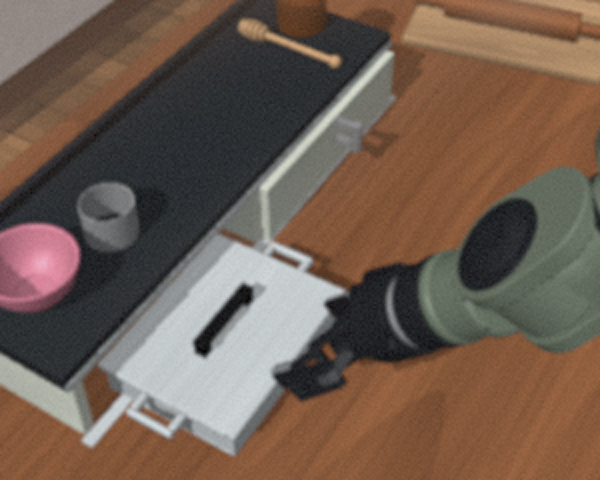

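The fingers stop short because joint 3 is at its limit this close to the base. So I'll push the first stretch at 15° tilt and the last one at 45°, farther out.

```bash
python3 - <<'E'
from h import *
b,d,e=[.385,.14,.10],[.39,.14,.0205],[.508,.141,.0205]
plan(b,180.5,-15); plan(d,180.5,-15,p0=b,R0=down(180.5,-15)); plan(e,180.5,-15,p0=d,R0=down(180.5,-15))
E
```

```text
trans [ 0.0334 -0.0294  0.0033] rot [-0.025  0.45  -0.005] rows 2.0 4.0
trans [ 0.0157 -0.      0.0781] rot [0. 0. 0.] rows 2.0 0.0
trans [-0.114  -0.      0.0305] rot [0. 0. 0.] rows 3.0 0.0
```

>>> send_rows(gripper=[1,1,1,1,1,1,1,1,1], translation=[[0.006,-0.005,0],[0.012,-0.01,0],[0.018,-0.015,0.001],[0.024,-0.02,0.002],[0.03,-0.025,0.003],[0.033,-0.029,0.003],[0.033,-0.029,0.003],[0.033,-0.029,0.003],[0.033,-0.029,0.003]], rotation=[[-0.004,0.08,0],[-0.008,0.16,0],[-0.012,0.24,0],[-0.016,0.32,0],[-0.02,0.4,0],[-0.025,0.45,-0.005],[-0.025,0.45,-0.005],[-0.025,0.45,-0.005],[-0.025,0.45,-0.005]])

```text
clock: 47.9
eef_pos: [0.3844, 0.1391, 0.1012]
tcp_rot: [-0.003, 0.991, 0.0, 0.132]
force: [-0.7, 0.4, -0.8]
width: 0.0851
grip_force: 0.0
```

```bash
python3 - <<'E'
from h import *
o=telemetry.get_obs(); print(o['eef_pos'],o['force'],o['q'])
d=[.39,.14,.0205]
plan([.385,.14,.10],180.5,-15); plan(d,180.5,-15)
E
```

```text
[0.38443888 0.13910148 0.10121924] [-0.71035944  0.42199359 -0.81618048] [ 0.2052133   0.06607877 -0.97172331  0.27285187 -0.05192261  0.19193404]
trans [-0.0002  0.0009  0.0013] rot [-0.001  0.003 -0.002] rows 1.0 1.0
trans [0.0158 0.0009 0.0794] rot [-0.001  0.003 -0.002] rows 2.0 1.0
```

Good. Now lower the fingers, then push the first stretch.

>>> send_rows(gripper=[1,1,1,1,1,1,1,1], translation=[[0.004,0.001,0.02],[0.008,0.001,0.04],[0.012,0.001,0.06],[0.015,0.001,0.074],[0.016,0.001,0.079],[0.016,0.001,0.079],[0.016,0.001,0.079],[0.016,0.001,0.079]], rotation=[[0,0,0],[0,0,0],[0,0,0],[0,0,0],[0,0.003,0],[0,0.003,0],[0,0.003,0],[0,0.003,0]])

```text
clock: 48.57
eef_pos: [0.3905, 0.1408, 0.0216]
tcp_rot: [-0.004, 0.991, 0.0, 0.131]
force: [-0.3, 0.5, 0.9]
width: 0.0856
grip_force: 0.0
```

>>> send_rows(gripper=[1,1,1,1,1,1,1,1,1,1], translation=[[-0.01,0,0.003],[-0.019,0,0.005],[-0.026,0,0.007],[-0.032,0,0.009],[-0.039,0,0.011],[-0.047,0,0.013],[-0.056,0,0.015],[-0.065,0,0.017],[-0.074,0,0.02],[-0.084,0,0.022]], rotation=[[0,0,0],[0,0,0],[0,0,0],[0,0,0],[0,0,0],[0,0,0],[0,0,0],[0,0,0],[0,0,0],[0,0,0]])

```text
clock: 49.4
eef_pos: [0.4737, 0.1408, 0.0194]
tcp_rot: [-0.004, 0.992, 0.0, 0.127]
force: [-4.2, 0.6, -3.1]
width: 0.0854
grip_force: 2.1
```

>>> send_rows(gripper=[1,1,1,1,1,1,1], translation=[[-0.01,0,0.003],[-0.02,0,0.005],[-0.027,0,0.007],[-0.031,0,0.008],[-0.031,0,0.008],[-0.031,0,0.008],[-0.031,0,0.008]], rotation=[[0,0,0],[0,0,0],[0,0,0],[0,0,0],[0,0,0],[0,0,0],[0,0,0]])

```text
clock: 49.98
eef_pos: [0.5097, 0.1415, 0.0219]
tcp_rot: [-0.004, 0.991, 0.0, 0.131]
force: [-0.8, -0.1, -2.5]
width: 0.0853
grip_force: 0.6
```

```bash
cat >> h.py <<'E'
def plate(s):
    P=cloud(s); hsv=cv2.cvtColor(s['color'],cv2.COLOR_RGB2HSV); z=P[...,2]
    x=max(comps((abs(z-.046)<.006)&(hsv[...,1]<50)&(P[...,0]<.7)&(P[...,0]>.3)&(P[...,1]<.4)),key=np.sum); print(rect(P,x),P[x].min(0))
E
python3 - <<'E'
from h import *
o=telemetry.get_obs(); print(o['eef_pos'],o['force'],o['q'])
s=snap('side'); plate(s); save(s,'k.png',(180,150,480,340),2)
E
```

```text
[0.50965834 0.14147105 0.02190371] [-0.83775122 -0.13744339 -2.48839445] [ 0.15317554  0.41189332 -0.78309732  0.11553782 -0.03804484  0.1402578 ]
(array([560.1, 140.7]), array([ 90.8, 221.7]), 0.55, np.int64(2230)) [0.51376851 0.03014689 0.04003112]
```

View pics/k.png

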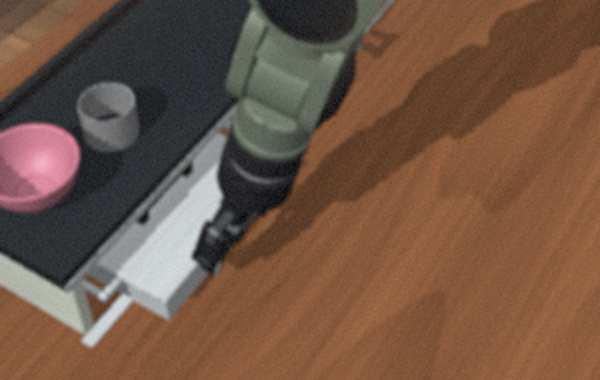

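The pan is in square with its front edge at x ≈ 0.514, its -y loop and the handle posts under the slab. Back off and tilt to 45°.

```bash
python3 - <<'E'
from h import *
plan([.49,.141,.03],180.5,-45)
E
```

```text
trans [ 0.0169 -0.0003 -0.0128] rot [-0.001 -0.499 -0.   ] rows 1.0 5.0
```

>>> send_rows(gripper=[1,1,1,1,1,1,1,1,1,1], translation=[[0.009,0,-0.007],[0.017,0,-0.013],[0.017,0,-0.013],[0.017,0,-0.013],[0.017,0,-0.013],[0.017,0,-0.013],[0.017,0,-0.013],[0.017,0,-0.013],[0.017,0,-0.013],[0.017,0,-0.013]], rotation=[[0,0,0],[0,0,0],[0,-0.09,0],[0,-0.18,0],[0,-0.27,0],[0,-0.36,0],[0,-0.44,0],[0,-0.5,0],[0,-0.5,0],[0,-0.5,0]])

```text
clock: 50.87
eef_pos: [0.4984, 0.1467, 0.0315]
tcp_rot: [-0.003, 0.925, 0.0, 0.381]
force: [0.2, -0.1, 0.2]
width: 0.0855
grip_force: 0.0
```

```bash
python3 - <<'E'
from h import *
o=telemetry.get_obs(); print(o['eef_pos'],o['force'],o['q'])
plan([.505,.141,.02],180.5,-45); plan([.588,.1415,.02],180.5,-45,p0=[.505,.141,.02],R0=down(180.5,-45))
E
```

```text
[0.49844339 0.14666128 0.03151461] [ 0.15110361 -0.11176984  0.21618265] [ 0.24110583  0.58139635 -1.29510633 -1.07353011 -0.16610397  0.16661092]
trans [ 0.0035 -0.0057  0.0128] rot [-0.003 -0.003 -0.   ] rows 1.0 1.0
trans [-0.0587 -0.0002  0.0587] rot [0. 0. 0.] rows 2.0 0.0
```

>>> send_rows(gripper=[1,1,1,1,1,1], translation=[[0.002,-0.003,0.006],[0.003,-0.006,0.012],[0.003,-0.006,0.013],[0.003,-0.006,0.013],[0.003,-0.006,0.013],[0.003,-0.006,0.013]], rotation=[[0,0,0],[-0.003,-0.003,0],[-0.003,-0.003,0],[-0.003,-0.003,0],[-0.003,-0.003,0],[-0.003,-0.003,0]])

```text
clock: 51.37
eef_pos: [0.5039, 0.1397, 0.02]
tcp_rot: [-0.004, 0.925, 0.001, 0.381]
force: [0.6, -0.4, -0.2]
width: 0.0852
grip_force: 0.0
```

>>> send_rows(gripper=[1,1,1,1,1,1,1,1,1,1], translation=[[-0.003,0,0.003],[-0.007,0,0.007],[-0.012,0,0.012],[-0.017,0,0.017],[-0.022,0,0.022],[-0.028,0,0.028],[-0.034,0,0.034],[-0.039,0,0.039],[-0.039,0,0.039],[-0.039,0,0.039]], rotation=[[0,0,0],[0,0,0],[0,0,0],[0,0,0],[0,0,0],[0,0,0],[0,0,0],[0,0,0],[0,0,0],[0,0,0]])

```text
clock: 52.2
eef_pos: [0.5597, 0.14, 0.0192]
tcp_rot: [-0.004, 0.925, 0.001, 0.381]
force: [-1.7, 0.4, 0.8]
width: 0.0854
grip_force: 0.3
```

```bash
python3 - <<'E'
from h import *
o=telemetry.get_obs(); print(o['eef_pos'],o['force'],o['q'])
s=snap('side'); plate(s)
plan([.583,.1415,.02],180.5,-45)
E
```

```text
[0.55967994 0.13998903 0.01923623] [-1.67784782  0.39909546  0.7540843 ] [ 0.18233657  0.61320813 -1.16324165 -0.97890414 -0.1235592   0.12430119]
(array([579.4, 139.7]), array([ 51.6, 222. ]), 0.4, np.int64(1809)) [0.55315864 0.02859449 0.04003872]
trans [-0.0171  0.0013  0.0159] rot [-0.002 -0.004 -0.   ] rows 1.0 1.0
```

>>> send_rows(gripper=[1,1,1,1,1,1,1,1,1,1], translation=[[-0.003,0,0.003],[-0.007,0,0.007],[-0.011,0,0.011],[-0.015,0,0.015],[-0.019,0,0.019],[-0.022,0,0.022],[-0.0245,0,0.0245],[-0.0255,0,0.0255],[-0.0255,0,0.0255],[-0.0255,0,0.0255]], rotation=[[0,0,0],[0,0,0],[0,0,0],[0,0,0],[0,0,0],[0,0,0],[0,0,0],[0,0,0],[0,0,0],[0,0,0]])

```text
clock: 53.08
eef_pos: [0.5938, 0.1402, 0.0181]
tcp_rot: [-0.004, 0.925, 0.001, 0.379]
force: [-4.7, -0.7, 1.9]
width: 0.0854
grip_force: 2.7
```

```bash
python3 - <<'E'
from h import *
o=telemetry.get_obs(); print(o['eef_pos'],o['force'])
s=snap('side'); plate(s)
plan([.545,.14,.03],180.5,-45)
E
```

```text
[0.59379936 0.14024686 0.01810164] [-4.66042621 -0.72124925  1.88089414]
(array([596.1, 140. ]), array([ 18.5, 219.5]), 0.26, np.int64(583)) [0.58685972 0.03018025 0.04002766]
trans [ 0.0264  0.0001 -0.0427] rot [-0.001 -0.007  0.   ] rows 2.0 1.0
```

>>> send_rows(gripper=[1,1,1,1,1,1], translation=[[-0.001,0,0.001],[-0.002,0,0.002],[-0.003,0,0.003],[-0.0035,0,0.0035],[-0.0035,0,0.0035],[-0.0035,0,0.0035]], rotation=[[0,0,0],[0,0,0],[0,0,0],[0,0,0],[0,0,0],[0,0,0]])

```text
clock: 53.63
eef_pos: [0.5982, 0.1403, 0.018]
tcp_rot: [-0.004, 0.925, 0.001, 0.379]
force: [-7.7, -0.6, 5.0]
width: 0.0853
grip_force: 4.2
```

>>> send_rows(gripper=[1,1,1,1,1,1,1,1], translation=[[0.007,0,-0.007],[0.02,0,-0.02],[0.035,0,-0.035],[0.05,0,-0.05],[0.05,0,-0.05],[0.05,0,-0.05],[0.05,0,-0.05],[0.05,0,-0.05]], rotation=[[0,0,0],[0,0,0],[0,0,0],[0,0,0],[0,0,0],[0,0,0],[0,0,0],[0,0,0]])

```text
clock: 54.3
eef_pos: [0.5311, 0.14, 0.0199]
tcp_rot: [-0.003, 0.924, 0.001, 0.382]
force: [0.0, -0.4, -0.7]
width: 0.0854
grip_force: 0.0
```

```bash
python3 - <<'E'
from h import *
o=telemetry.get_obs(); print(o['eef_pos'],o['force'],o['q'])
s=snap('side'); plate(s)
plan([.45,.05,.18],140); plan([.53,-.10,.20],90.5,p0=[.45,.05,.18],R0=down(140))
E
```

```text
[0.53114868 0.14000404 0.01989501] [ 0.01600358 -0.37809493 -0.69288532] [ 0.19773671  0.6198619  -1.23150904 -1.05458237 -0.1343585   0.13548853]
(array([598.4, 140.6]), array([218.8,  14.3]), 89.55, np.int64(429)) [0.59164099 0.03121178 0.04005201]
trans [-0.055  -0.0895 -0.1711] rot [0.263 0.716 0.638] rows 5.0 9.0
trans [-0.1577 -0.0635 -0.02  ] rot [0.    0.    0.825] rows 5.0 7.0
```

The pan front is about 8 mm inside the mouth. Now go round to the right of the handle to shut the door.

>>> send_rows(gripper=[1,1,0,0,0,0,0,0,0,0], translation=[[-0.005,-0.009,-0.017],[-0.011,-0.018,-0.034],[-0.017,-0.027,-0.052],[-0.023,-0.037,-0.07],[-0.029,-0.047,-0.088],[-0.035,-0.057,-0.107],[-0.041,-0.067,-0.126],[-0.048,-0.078,-0.148],[-0.055,-0.09,-0.171],[-0.055,-0.09,-0.171]], rotation=[[0.026,0.072,0.064],[0.053,0.143,0.128],[0.079,0.215,0.191],[0.105,0.286,0.255],[0.132,0.358,0.319],[0.158,0.43,0.383],[0.184,0.501,0.447],[0.21,0.573,0.51],[0.237,0.644,0.574],[0.263,0.716,0.638]])

```text
clock: 55.18
eef_pos: [0.4496, 0.0482, 0.185]
tcp_rot: [0.296, 0.953, 0.0, 0.06]
force: [2.0, 0.3, 0.2]
width: 0.0002
grip_force: 0.0
```

```bash
python3 - <<'E'
from h import *
a,b=[.541,-.24,.19],[.541,-.24,.055]
plan(a,90.5); plan(b,90.5,p0=a,R0=down(90.5)); s=snap('top')
P=cloud(s);z=P[...,2]
for x in comps((z>.07)&(z<.1)&(P[...,0]>.52)&(P[...,0]<.58)&(abs(P[...,1]+.18)<.2),4): print(rect(P,x),P[x].min(0))
E
```

```text
trans [-0.2381 -0.1857  0.0155] rot [0.084 0.084 0.915] rows 8.0 8.0
trans [0.    0.    0.135] rot [0. 0. 0.] rows 4.0 0.0
(array([ 558. , -180.6]), array([ 43.8, 313.9]), 0.02, np.int64(885)) [ 0.53612428 -0.33752801  0.0703701 ]
```

>>> send_rows(gripper=[0,0,0,0,0,0,0,0,0,0], translation=[[-0.026,-0.02,0],[-0.052,-0.04,0],[-0.078,-0.061,0],[-0.105,-0.082,0],[-0.132,-0.103,0.004],[-0.159,-0.124,0.008],[-0.186,-0.145,0.011],[-0.212,-0.166,0.015],[-0.238,-0.186,0.015],[-0.238,-0.186,0.015]], rotation=[[0.009,0.009,0.1],[0.018,0.018,0.2],[0.028,0.028,0.3],[0.037,0.037,0.4],[0.046,0.046,0.5],[0.055,0.055,0.6],[0.064,0.064,0.7],[0.074,0.074,0.81],[0.084,0.084,0.915],[0.084,0.084,0.915]])

```text
clock: 56.07
eef_pos: [0.5438, -0.2449, 0.1839]
tcp_rot: [0.705, 0.709, -0.002, 0.001]
force: [0.8, -0.2, -0.0]
width: 0.0
grip_force: 0.0
```

>>> send_rows(gripper=[0,0,0], translation=[[0,0,0],[0,0,0],[0,0,0]], rotation=[[0,0,0],[0,0,0],[0,0,0]])

```text
clock: 56.32
eef_pos: [0.5409, -0.2373, 0.1844]
tcp_rot: [0.702, 0.713, -0.002, -0.002]
force: [0.5, -0.1, -0.5]
width: -0.0001
grip_force: 0.0
```

```bash
python3 - <<'E'
from h import *
plan([.541,-.24,.055],90.5); o=telemetry.get_obs(); print(o['eef_pos'])
plan([.538,.12,.055],90.5,p0=[.541,-.24,.055],R0=down(90.5))
E
```

```text
trans [-0.0027  0.0006  0.1294] rot [-0.004  0.     0.006] rows 4.0 1.0
[ 0.54092566 -0.23726272  0.18439758]
trans [3.6e-01 1.0e-04 0.0e+00] rot [0. 0. 0.] rows 9.0 0.0
```

>>> send_rows(gripper=[0,0,0,0,0,0,0,0], translation=[[-0.003,0,0.03],[-0.003,0,0.065],[-0.003,0,0.1],[-0.003,0,0.125],[-0.003,0.001,0.129],[-0.003,0.001,0.129],[-0.003,0.001,0.129],[-0.003,0.001,0.129]], rotation=[[0,0,0.006],[-0.004,0,0.006],[-0.004,0,0.006],[-0.004,0,0.006],[-0.004,0,0.006],[-0.004,0,0.006],[-0.004,0,0.006],[-0.004,0,0.006]])

```text
clock: 56.98
eef_pos: [0.5436, -0.242, 0.0581]
tcp_rot: [0.704, 0.71, 0.0, 0.002]
force: [0.7, 0.2, 0.9]
width: 0.0003
grip_force: 0.0
```

>>> send_rows(gripper=[0,0,0,0,0,0,0,0,0,0], translation=[[0.015,0,0],[0.03,0,0],[0.038,0,0],[0.046,0,0],[0.056,0,0],[0.07,0,0],[0.088,0,0],[0.108,0,0],[0.128,0,0],[0.148,0,0]], rotation=[[0,0,0],[0,0,0],[0,0,0],[0,0,0],[0,0,0],[0,0,0],[0,0,0],[0,0,0],[0,0,0],[0,0,0]])

```text
clock: 57.82
eef_pos: [0.5412, -0.0924, 0.0561]
tcp_rot: [0.705, 0.709, 0.0, 0.001]
force: [1.6, -2.3, 1.6]
width: -0.0
grip_force: 1.2
```

>>> send_rows(gripper=[0,0,0,0,0,0,0,0,0,0], translation=[[0.02,0,0],[0.04,0,0],[0.06,0,0],[0.08,0,0],[0.1,0,0],[0.12,0,0],[0.14,0,0],[0.158,0,0],[0.172,0,0],[0.182,0,0]], rotation=[[0,0,0],[0,0,0],[0,0,0],[0,0,0],[0,0,0],[0,0,0],[0,0,0],[0,0,0],[0,0,0],[0,0,0]])

```text
clock: 58.65
eef_pos: [0.5394, 0.0904, 0.0558]
tcp_rot: [0.704, 0.71, 0.0, 0.0]
force: [-0.2, -1.9, 1.2]
width: -0.0001
grip_force: 1.1
```

```bash
cat >> h.py <<'E'
def door(s):
    P=cloud(s);z=P[...,2]
    for x in comps((z>.075)&(z<.097)&(P[...,0]>.565)&(P[...,0]<.579)&(abs(P[...,1])<.4),20): print('leaf',P[x][:,1].min(),P[x][:,1].max(),x.sum())
E
python3 - <<'E'
from h import *
o=telemetry.get_obs(); print(o['eef_pos'],o['force']); s=snap('side'); door(s); door(snap('top'))
E
```

```text
[0.53937969 0.09044857 0.05579461] [-0.18083451 -1.9452617   1.18349207]
leaf -0.049130112800684286 -0.019185482413781697 51
leaf 0.08505477869719673 0.26836386932414347 566
leaf -0.04527551018941962 0.07020372199186728 302
```

>>> send_rows(gripper=[0,0,0,0,0,0,0,0], translation=[[0.006,0,0],[0.012,0,0],[0.018,0,0],[0.022,0,0],[0.026,0,0],[0.029,0,0],[0.031,0,0],[0.031,0,0]], rotation=[[0,0,0],[0,0,0],[0,0,0],[0,0,0],[0,0,0],[0,0,0],[0,0,0],[0,0,0]])

```text
clock: 59.42
eef_pos: [0.5392, 0.1194, 0.0555]
tcp_rot: [0.705, 0.71, -0.0, 0.0]
force: [-1.2, -1.4, -1.1]
width: 0.0003
grip_force: 1.1
```

>>> send_rows(gripper=[0,0,0,0,0], translation=[[0.001,0,0],[0.002,0,0],[0.003,0,0],[0.003,0,0],[0.003,0,0]], rotation=[[0,0,0],[0,0,0],[0,0,0],[0,0,0],[0,0,0]])

```text
clock: 59.83
eef_pos: [0.5391, 0.1194, 0.0555]
tcp_rot: [0.705, 0.709, -0.003, 0.002]
force: [-0.6, -10.2, 1.5]
width: -0.0001
grip_force: 5.3
```

```bash
python3 - <<'E'
from h import *
o=telemetry.get_obs(); print(o['eef_pos'],o['force']); door(snap('side')); door(snap('top'))
E
```

```text
[0.53914078 0.11935892 0.05552858] [ -0.64693282 -10.15895442   1.50451455]
leaf -0.020059433785650248 0.01772010405953726 67
leaf 0.11542235212530551 0.2980077067608901 589
leaf -0.019930850347469033 0.11131546966306116 345
```

Stop reached: the force rose to 10 N with no motion, and the leaf's left edge is at 0.298. Back away and take the last look.

>>> send_rows(gripper=[0,0,0,0,0,0,0,0,0,0], translation=[[-0.006,0,0],[-0.015,0,0],[-0.025,0,0],[-0.025,0,-0.03],[-0.025,0,-0.07],[-0.03,-0.03,-0.11],[-0.04,-0.06,-0.14],[-0.05,-0.09,-0.16],[-0.06,-0.12,-0.16],[-0.06,-0.14,-0.16]], rotation=[[0,0,0],[0,0,0],[0,0,0],[0,0,0],[0,0,0],[0,0,0],[0,0,0],[0,0,0],[0,0,0],[0,0,0]])

```text
clock: 60.77
eef_pos: [0.3981, 0.0603, 0.2174]
tcp_rot: [0.705, 0.709, 0.001, 0.001]
force: [-0.0, 0.2, 0.0]
width: -0.0
grip_force: 0.0
```

>>> send_rows(gripper=[0,0,0,0,0,0,0,0,0,0], translation=[[-0.03,-0.01,0],[-0.06,-0.02,0],[-0.09,-0.03,0],[-0.12,-0.03,0],[-0.15,-0.03,0],[-0.18,-0.03,0],[-0.21,-0.03,0],[-0.24,-0.03,0],[-0.26,-0.03,0],[-0.26,-0.03,0]], rotation=[[0,0,0],[0,0,0],[0,0,0],[0,0,0],[0,0,0],[0,0,0],[0,0,0],[0,0,0],[0,0,0],[0,0,0]])

```text
clock: 61.6
eef_pos: [0.3722, -0.2028, 0.2161]
tcp_rot: [0.706, 0.708, 0.0, 0.002]
force: [0.0, 0.4, 0.1]
width: 0.0
grip_force: 0.0
```

```bash
python3 - <<'E'
from h import *
o=telemetry.get_obs(); print(o['clock'],o['eef_pos'],o['force']); s=snap('side'); door(s); save(s,'z.png',k=1.2)
E
```

```text
61.6 [ 0.37223596 -0.2027842   0.2160908 ] [0.00260942 0.43612116 0.08895852]
leaf -0.02000922535713054 0.29724994549904155 947
```

View pics/z.png

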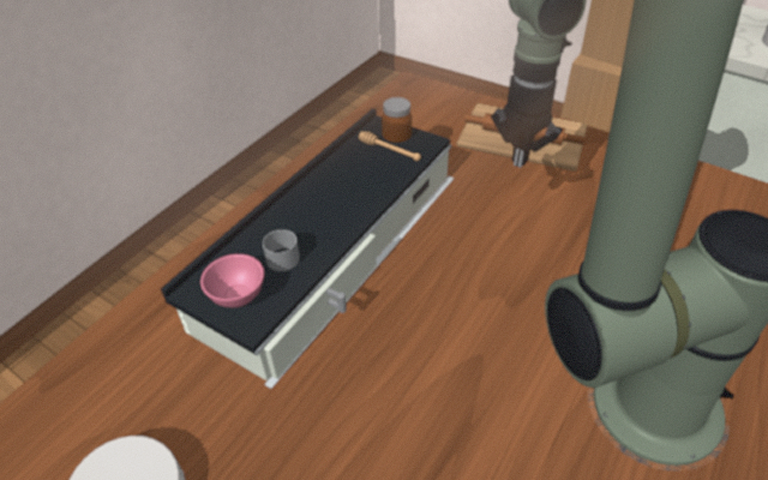

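The door is fully shut, with its left edge at (268,350) flush with the cupboard end. The pan is out of sight inside, and the bowl, ring, dipper and jar are where they were.

```bash
python3 -c "
from plant import sign_off; print(sign_off())"
```

```text
the job is handed in; nothing more can be done
None
```

I put all four tartlets upright in the pan, seated the lid, slid the covered pan inside the cupboard, shut the door fully, and handed the job in at about 62 s; the ring, bowl, jar and dipper were not touched.

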